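# Set the dish rack's divider, rack the cups and shut the cutlery box

### The arm

A 6-joint arm with a two-finger parallel gripper is mounted at the origin on the work surface. World frame = base frame: x ahead of the robot, y to its left, z up, the work surface at z = 0. Lengths are in m, angles in rad, forces in N, time in s.
With the tool pointing down it reaches from about 0.325 to 0.875 m from the base axis. Payload 4.4 kg.
Tool frame: the origin (TCP) lies between the finger pads; the fingertips stand 8 mm ahead of it and the grasp point (between the pads) lies 11 mm behind it (arm.tcp_to_tips is the distance from the TCP to the fingertips, in m); z points along the fingers, y is the direction in which the jaws open and shut (so a half turn about z gives the same grasp; the last joint's range is limited). The gripper opens to 85 mm and grips with 20 to 120 N. Pads are 22 mm wide; open, the fingers measure 114 mm over their backs; the gripper's body (76 mm by 85 mm) begins 54 mm behind the grasp point. The pads swing forward as they close: fully open they stand 13 mm farther back than shut.
Start: joints at [-1.333, 0.207, 1.542, -0, 1.393, -0.15], TCP at [0.217, -0.532, 0.239] pointing down, gripper open.
Joint ranges: [-2.73, 2.73], [-0.86, 2.22], [0.23, 2.46], [-1.11, 4.25], [0.08, 2.63], [-2.82, 2.82]. Speed limits (rad/s): [2.79, 2.79, 3.14, 3.14, 3.14, 3.14].

### API

Orientations are given as a rotation vector (axis times angle).
In Python, from plant import arm gives the robot as it stands.
- The arm moves only by the tool send_rows, never from a script. Its argument "targets" is a list of rows, each a list of 3 entries, a list of its own where there are three numbers: the shift along the tool's x, y, z in mm, then the turn, a rotation vector about the tool's x, y, z in degrees, then the finger opening in mm, from 0 to 85.4. In form: [[[dx, dy, dz], [wx, wy, wz], hand], ...]. A call has 1 to 20 rows; each row is the pose to reach, as a shift and turn from the pose measured when the call began, along the tool's axes at that moment; what a row does not reach only later rows make up. A row lasts 1/8 s, in which the tool goes at most 62.5 mm and 10.7 degrees, less where a joint would pass 70% of its speed; a pose out of reach is approached as far as the arm can. A call with a gripper value outside its range is refused whole. The fingers move at their own pace and stop on an object; "squeeze" is the grip in N (left out, the last holds). Time passes only in rows, so rows that repeat a pose let the fingers close. It gives the time, the measured TCP pose, the force and the opening at its end, in the units of the state.
- arm.sense(): the state, without advancing time (a new reading comes with each control period).
- arm.snapshot(name): name is "scene" or "top"; returns the picture (420x560x3 uint8, red, green, blue); there is no depth.
- arm.camera_params(name): a dict with "K" (3x3 intrinsics, pixels), "view" (4x4, takes a point from world to camera coordinates). Camera axes: x right, y down, z forward; pixel columns grow to the right and rows downward; lengths in m; the calibration is good to about 2 mm. A picture is of the moment at which its call begins. camera_params takes no time and is no camera call.
- arm.finish_job(): hands the job in, once; it reports no verdict.
Trained networks look in the newest picture that a camera, given by its name, has taken for a name from the list of things; names that differ only in an ending like _2 or _b are one class to them, and where a whole thing is asked for, a point or a joint stands for the part that bears it (a point fixed in the world has none). Each returns a list of dicts, best first, with "conf" (0 to 1); they miss things now and then, are a little off and sometimes report something else, mostly with a low value. They report only what shows in the picture. A call takes as long as a camera call. They do not tell look-alikes from the thing itself.
- arm.masks_of(thing, camera): "region" (420x560 bool, what is visible of it) and "rect" ([left, top, width, height] in pixels, round what is visible of it).
- arm.spot_point(thing, camera): "centre" ([row, column] in pixels: a listed point, or the origin of a listed thing).
The state is a dict: "time": time; "q": joint angles; "dq": joint speeds; "effort": joint torques, N m; "ee_pos": TCP position; "eef_rot": TCP orientation; "contact_force": force on the tool from outside, world axes, zero at the start; "torque": the same for the moment, N m; "grip_width": finger opening in m.
Only numpy, scipy, OpenCV 4.12 (cv2) and the standard library are available. Lean on these libraries where they do the work, as an engineer would, in place of code of your own. Each camera call takes 0.05 s, during which the arm holds its last target.

### The job

Make room for the cups in the dish rack: holding its red release lever squeezed against the black tab, slide the wire divider three notches towards the plates and let it lock there. Stand every plastic cup from the ledge mouth-down on the rack's floor in the cup bay, between the divider and the rack's end frame, and lay every spoon in the green cutlery box with its white cover slid open. Finish with the cover slid fully shut over the spoons, and leave the mug and brush where they are.

Things in the scene. Friction and masses are not known exactly. Their poses are not given: they have to be found in the camera images.
- rack: Slotted steel dish rack, fixed. Origin: on the ledge under its middle; x points away from the robot at yaw 0, y along its length. Slatted floor 26 mm above the ledge, x -97 to +118, y -160 to +130 mm. Fixed wire end frame at y = +128 mm, top 88 mm above the ledge; far rim wire at x = +116 mm, same height; near side: the notched rail, x -98 to -113 mm, top 45 mm.
- cup_bay (a point): Centre of the cup bay's floor once the divider is three notches along (rack x = +10, y = +59 mm, 26 mm above the ledge). The bay, between divider and end frame, is then 132 mm long along rack y and 210 mm wide along rack x: three cups stand in a row along x, 70 mm apart, with room for fingers on their y sides.
- plates (a point): Centre of the two plastic plates standing on edge at the rack's -y end (rack x = +20, y = -114 mm, 109 mm above the ledge); 166 mm across, together 46 mm thick, tops 192 mm above the ledge. Fixed. A black clip and pink scoop hang on the end frame beyond them.
- divider (a joint): Position in m of the wire divider (6 mm thick, top 98 mm above the ledge, across rack x -48 to +115 mm) on the notched rail. Its plane is at rack y = 80 mm - value: it grows towards the plates. Five notches: 0, 0.03, 0.06, 0.09, 0.12. The red lever's pawl locks it in a notch (2 mm play each way). Squeezed, it slides freely (2 N). Let go between notches, the pawl drops in the next one it reaches.
- lever (a joint): Angle in rad of the red release lever on the divider. 0 = let go and locked in a notch (more when let go between notches, the pawl then rests on the rail), 0.24 = fully squeezed, pawl clear of the rail. A spring pushes it back, about 4 N at the pad at 0 and 8 N fully squeezed; 20 to 30 N of grip holds it safely.
- divider_grip (a point): Where to grip, on the divider: midway between the outer faces of its fixed black tab (16 mm to rack +x, top 122 mm above the ledge) and the squeezed red lever (16 mm to rack -x, top 120 mm; let go it leans out, 30 mm at the top). Both 30 mm wide along rack y. 103 mm above the ledge. Close the fingers along rack x. Free space 48 mm beyond the tab; keep fingertips above 72 mm.
- lever_pad (a point): Middle of the outer face of the red lever's finger pad, on the near (-x) side of the rack.
- box: Green plastic cutlery box, fixed, 220 mm (x) by 104 mm (y, 116 mm over its rims), 62 mm high, walls and floor 5 mm. Origin: centre of its underside. Inside 210 by 94 mm, 53 mm deep.
- cover (a joint): Opening in m of the box's white sliding cover, a flat plate 216 by 102 mm, 4 mm thick, its top 62.5 mm above the ledge. 0 = fully shut against the stop, 0.19 = fully open: it slides towards the box's -x end and then overhangs there. At opening q the box is open from box x = 108 mm - q to +105 mm; lay spoons in at about box x = +11 mm with it fully open. It needs about 2 N.
- cover_knob (a point): Grip point of the cover's blue bar knob (13 mm thick along x, 50 mm long along y, rising 26 mm above the cover, its top 88 mm above the ledge); the point is 82 mm above the ledge, at box x = +85 mm when shut, y = 0.
- cup1: Plastic tea cup without handle (orange) standing mouth-down: a round cone frustum with closed top, 60 mm across at the mouth (bottom), 55 mm at the top, 62 mm tall, about 90 g. Origin: centre of the underside (mouth rim), z up. May be absent (None).
- cup2: Plastic tea cup without handle (blue) standing mouth-down: a round cone frustum with closed top, 60 mm across at the mouth (bottom), 55 mm at the top, 62 mm tall, about 90 g. Origin: centre of the underside (mouth rim), z up. May be absent (None).
- cup3: Plastic tea cup without handle (red) standing mouth-down: a round cone frustum with closed top, 60 mm across at the mouth (bottom), 55 mm at the top, 62 mm tall, about 90 g. Origin: centre of the underside (mouth rim), z up. May be absent (None).
- spoon1: Cooking spoon (brown wood), 148 mm long, lying flat, about 60 g. Origin: on the underside, about 12 mm on the handle side of its balance point; x runs along it to the bowl. Straight handle 15 mm wide (along y) and 12 mm thick from x = -74 to +31 mm; round bowl 46 mm across, 13 mm thick, centred at x = +51 mm. Grip it across the handle near the origin. May be absent (None).
- spoon2: Cooking spoon (black plastic), 148 mm long, lying flat, about 60 g. Origin: on the underside, about 12 mm on the handle side of its balance point; x runs along it to the bowl. Straight handle 15 mm wide (along y) and 12 mm thick from x = -74 to +31 mm; round bowl 46 mm across, 13 mm thick, centred at x = +51 mm. Grip it across the handle near the origin. May be absent (None).
- mug: Bystander, to be left alone: white enamel mug, 82 mm across, 80 mm tall, handle at its +y. Origin: centre of the underside.
- brush: Bystander, to be left alone: blue washing-up brush lying on its side, about 185 mm long along x, 24 mm tall. Origin: on the underside near its middle.
There are look-alikes about, which are no part of the job. Leave any purple or turquoise look-alike of the cup1 alone.

How it is judged:
On the way:
1. the divider has been slid along with the lever held squeezed (value of joint lever above 0.18 rad and value of joint divider above 0.015 m), for 0.1 s.
At the end, for the whole second after the job is handed in: Divider locked three notches along (0.085 to 0.095 m, lever under 0.04 rad); every cup upright (0.15 rad) on the cup bay floor (centre at rack x -75 to 95, y 15 to 105 mm); every spoon inside the box; cover shut to 6 mm; all at rest (value of joint divider between 0.085 and 0.095 m and value of joint lever below 0.04 rad and x of cup1 in the frame of rack between -0.075 and 0.095 m and y of cup1 in the frame of rack between 0.015 and 0.105 m and z of cup1 in the frame of rack between 0.018 and 0.036 m and angle between each of cup1, cup2, cup3's own z axis and vertical below 0.15 rad and linear speed of each of cup1, cup2, cup3, spoon1, spoon2 below 0.02 m/s and x of cup2 in the frame of rack between -0.075 and 0.095 m and y of cup2 in the frame of rack between 0.015 and 0.105 m and z of cup2 in the frame of rack between 0.018 and 0.036 m and x of cup3 in the frame of rack between -0.075 and 0.095 m and y of cup3 in the frame of rack between 0.015 and 0.105 m and z of cup3 in the frame of rack between 0.018 and 0.036 m and x of spoon1 in the frame of box between -0.105 and 0.105 m and y of spoon1 in the frame of box between -0.047 and 0.047 m and z of spoon1 in the frame of box between 0 and 0.05 m and x of spoon2 in the frame of box between -0.105 and 0.105 m and y of spoon2 in the frame of box between -0.047 and 0.047 m and z of spoon2 in the frame of box between 0 and 0.05 m and value of joint cover below 0.006 m); the robot touches nothing.
It fails at once if the mug is pushed more than 3 cm (distance of mug from where it was at the start of the episode above 0.03 m).
It fails at once if the brush is pushed more than 3 cm (distance of brush from where it was at the start of the episode above 0.03 m).
Of cup1, cup2, cup3 only 2 to 3 are there at a start; the rules pass over those that are not, and their reading is None.
Of spoon1, spoon2 only 1 to 2 are there at a start; the rules pass over those that are not, and their reading is None.
At some moment in a run one of cup1, cup2, cup3, spoon1, spoon2 may be knocked a few centimetres aside while the robot is not near it.
Once in a run the grip may slacken for a moment while it holds something.
It also fails if it takes over 210 s, if anything falls off the work surface, if the arm or the gripper's body presses on something with over 40 N, if the wrist force passes 120 N, or if a joint passes its speed limit or range.

## Working session

There is one attempt and no reset: what is moved stays moved. The work goes in short steps, Python scripts to look and compute and a tool call to move; the robot and the scene stay as the last step left them, time stands still between calls to the robot, and variables do not carry over. Pictures are saved under pics/ and viewed, and the job is handed in when it is done.

Besides the shell and the picture viewer there is one more tool, called as a command line: name --argument value ..., lists and objects as JSON in quotes. send_rows: Moves the arm, as the interface text tells. Its arguments: {"type":"object","properties":{"targets":{"type":"array","items":{"type":"array"}},"squeeze":{"type":"number"}},"required":["targets"]}

```bash
ls; mkdir -p pics; python3 - <<'E'
from plant import arm
import cv2
print(arm.sense())
for n in("scene","top"):
    im=arm.snapshot(n); cv2.imwrite(f"pics/{n}0.png",im[:,:,::-1])
    p=arm.camera_params(n); print(n,p)
E
```

```text
pics
{'time': 0.0, 'q': array([-1.33347803e+00,  2.07441778e-01,  1.54297918e+00,  3.50970293e-05,
        1.39352131e+00, -1.50497285e-01]), 'dq': array([-4.27978239e-04, -1.60092012e-04,  1.01157588e-04, -3.04185234e-04,
       -1.67802115e-03,  7.78439408e-05]), 'effort': array([ 7.24782021e-04, -3.83031142e+01, -2.91594833e+01, -2.09448249e-04,
        1.04543977e-02, -8.50079772e-06]), 'ee_pos': array([ 0.2172675 , -0.53155634,  0.23810143]), 'eef_rot': array([-3.08041218e+00, -6.04906701e-01,  1.05884709e-04]), 'contact_force': array([-0.0412869 , -0.46843939, -0.11250348]), 'torque': array([0.02927981, 0.01532472, 0.06129902]), 'grip_width': 0.08580605104572432}
scene {'K': array([[393.50949563,   0.        , 279.79057262],
       [  0.        , 393.50949563, 202.93610887],
       [  0.        ,   0.        ,   1.        ]]), 'view': array([[-0.82581416,  0.5637702 ,  0.01393328,  0.47476649],
       [ 0.31614973,  0.48327481, -0.81639133, -0.16978574],
       [-0.4669907 , -0.66978252, -0.57733098,  1.48138642],
       [ 0.        ,  0.        ,  0.        ,  1.        ]])}
top {'K': array([[469.09044674,   0.        , 284.42987971],
       [  0.        , 469.09044674, 211.44030992],
       [  0.        ,   0.        ,   1.        ]]), 'view': array([[-0.00753521, -0.99984057,  0.01618802,  0.07719173],
       [-0.98346485,  0.00448059, -0.18104366,  0.62395232],
       [ 0.18094227, -0.01728455, -0.98334182,  1.06314677],
       [ 0.        ,  0.        ,  0.        ,  1.        ]])}
```

View pics/scene0.png

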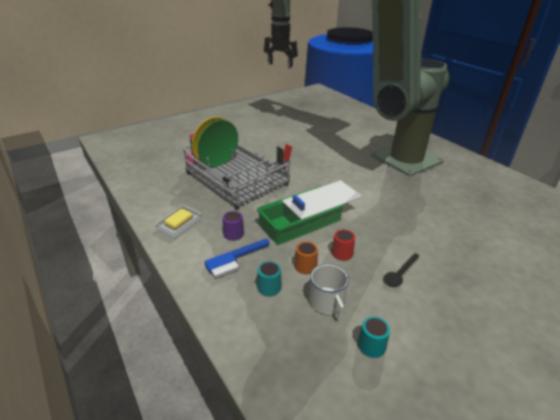

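View pics/top0.png

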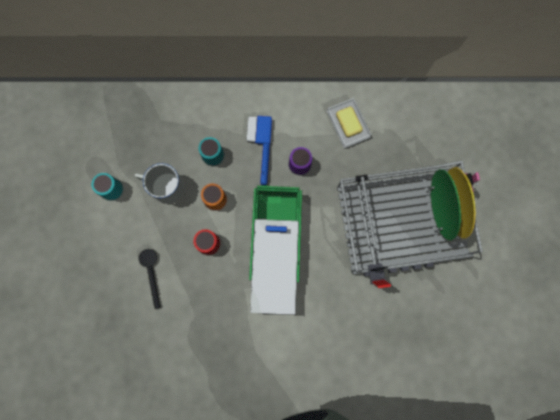

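Scene picture: orange cup at (306,258), red cup at (343,244), black spoon at (400,270), the box with its half-open cover at (310,205), and the rack at (237,170). The look-alikes are purple (233,225) and turquoise (269,278) and (374,336). I see no blue cup and no brown spoon.

```bash
cat > h.py <<'E'
import numpy as np, cv2
from scipy.spatial.transform import Rotation as R
from plant import arm
def ray(cam,rc):
    p=arm.camera_params(cam); V=p["view"]; K=p["K"]
    d=np.linalg.inv(K)@[rc[1],rc[0],1.]; Rm=V[:3,:3]; o=-Rm.T@V[:3,3]
    return o,Rm.T@d
def on_z(cam,rc,z):
    o,d=ray(cam,rc); return o+d*(z-o[2])/d[2]
def proj(cam,P):
    p=arm.camera_params(cam); c=p["view"][:3,:3]@np.asarray(P)+p["view"][:3,3]
    u=p["K"]@c; return u[:2]/u[2]   # col,row
def tri(rc_s,rc_t):
    (o1,d1),(o2,d2)=ray("scene",rc_s),ray("top",rc_t)
    d1/=np.linalg.norm(d1);d2/=np.linalg.norm(d2)
    A=np.stack([d1,-d2],1); t=np.linalg.lstsq(A,o2-o1,rcond=None)[0]
    a,b=o1+d1*t[0],o2+d2*t[1]; return (a+b)/2,np.linalg.norm(a-b)
def snap(n,f,crop=None,s=1):
    im=arm.snapshot(n)
    if crop: x0,y0,x1,y1=crop; im=im[y0:y1,x0:x1]
    if s!=1: im=cv2.resize(im,None,fx=s,fy=s,interpolation=cv2.INTER_CUBIC)
    cv2.imwrite("pics/"+f,np.ascontiguousarray(im[:,:,::-1]))
def pose():
    s=arm.sense(); return s["ee_pos"],R.from_rotvec(s["eef_rot"]),s
def rel(P,yaw=None,Rt=None):
    "shift in tool mm and turn rotvec deg to reach TCP P, tool down with jaw (tool y) along world yaw (mod pi, nearest)"
    p,r,s=pose()
    if Rt is None and yaw is not None:
        best=None
        for k in(0,np.pi):
            y=np.array([np.cos(yaw+k),np.sin(yaw+k),0]); z=np.array([0,0,-1.]); x=np.cross(y,z)
            c=R.from_matrix(np.stack([x,y,z],1)); 
            if best is None or (r.inv()*c).magnitude()<(r.inv()*best).magnitude(): best=c
        Rt=best
    d=r.inv().apply(np.asarray(P)-p)*1e3
    w=(r.inv()*Rt).as_rotvec(degrees=True) if Rt is not None else np.zeros(3)
    return np.round(d,1),np.round(w,1)
E
python3 - <<'E'
from h import *
for t in ["cup1","cup2","cup3","spoon1","spoon2","cover_knob","lever_pad","divider_grip","rack","box","cup_bay","plates","mug","brush"]:
    for c in("top","scene"):
        print(t,c,[(np.round(d["centre"],1).tolist(),round(d["conf"],2)) for d in arm.spot_point(t,c)][:6])
E
```

```text
cup1 top [([242.3, 210.1], 0.82), ([202.6, 214.9], 0.72), ([162.2, 301.0], 0.71), ([155.6, 211.9], 0.58), ([190.4, 108.1], 0.56)]
cup1 scene [([231.1, 231.0], 0.72), ([257.9, 344.4], 0.66), ([285.9, 267.6], 0.64), ([264.5, 305.9], 0.62), ([344.3, 373.4], 0.6)]
cup2 top [([242.3, 210.1], 0.82), ([202.6, 214.9], 0.72), ([162.2, 301.0], 0.71), ([155.6, 211.9], 0.58), ([190.4, 108.1], 0.56)]
cup2 scene [([231.1, 231.0], 0.72), ([257.9, 344.4], 0.66), ([285.9, 267.6], 0.64), ([264.5, 305.9], 0.62), ([344.3, 373.4], 0.6)]
cup3 top [([242.3, 210.1], 0.82), ([202.6, 214.9], 0.72), ([162.2, 301.0], 0.71), ([155.6, 211.9], 0.58), ([190.4, 108.1], 0.56)]
cup3 scene [([231.1, 231.0], 0.72), ([257.9, 344.4], 0.66), ([285.9, 267.6], 0.64), ([264.5, 305.9], 0.62), ([344.3, 373.4], 0.6)]
spoon1 top [([278.0, 152.8], 0.93), ([241.6, 211.4], 0.59)]
spoon1 scene [([270.8, 402.0], 0.61), ([265.3, 303.5], 0.31)]
spoon2 top [([278.0, 152.8], 0.93), ([241.6, 211.4], 0.59)]
spoon2 scene [([270.8, 402.0], 0.61), ([265.3, 303.5], 0.31)]
cover_knob top [([226.0, 274.3], 0.78)]
cover_knob scene [([199.4, 294.4], 0.79)]
lever_pad top [([285.5, 381.4], 0.63)]
lever_pad scene [([151.5, 285.2], 0.43), ([270.6, 402.3], 0.23)]
divider_grip top [([275.5, 376.9], 0.7)]
divider_grip scene []
rack top [([227.0, 394.2], 0.69)]
rack scene [([179.9, 236.3], 0.6)]
box top [([236.9, 274.8], 0.57)]
box scene [([226.5, 296.3], 0.7)]
cup_bay top [([220.2, 373.6], 0.94), ([285.7, 378.7], 0.3)]
cup_bay scene [([179.7, 248.0], 0.62)]
plates top [([204.4, 456.0], 0.97)]
plates scene [([141.1, 214.1], 0.94)]
mug top [([188.1, 171.0], 0.6)]
mug scene [([302.9, 325.3], 0.65)]
brush top [([149.4, 264.8], 0.83), ([285.2, 382.9], 0.2)]
brush scene [([255.4, 235.8], 0.8), ([150.9, 283.2], 0.25)]
```

```bash
python3 - <<'E'
from h import *
snap("top","t1.png",(80,100,500,330),1.9)
snap("scene","s1.png",(140,100,440,320),2.6)
E
```

```text
(no output)
```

View pics/t1.png

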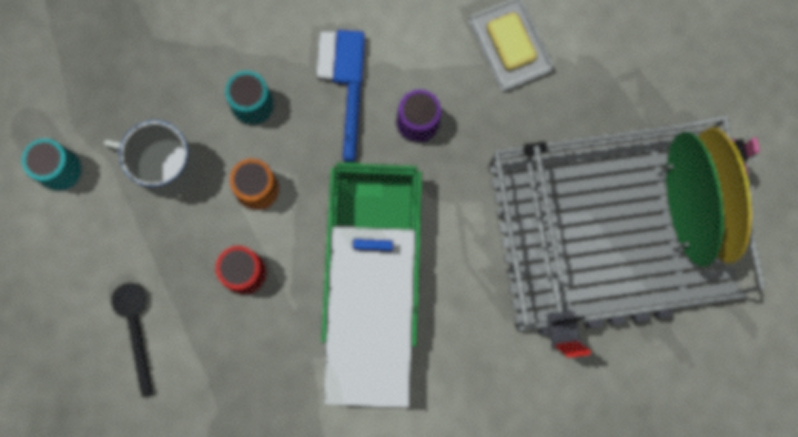

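View pics/s1.png

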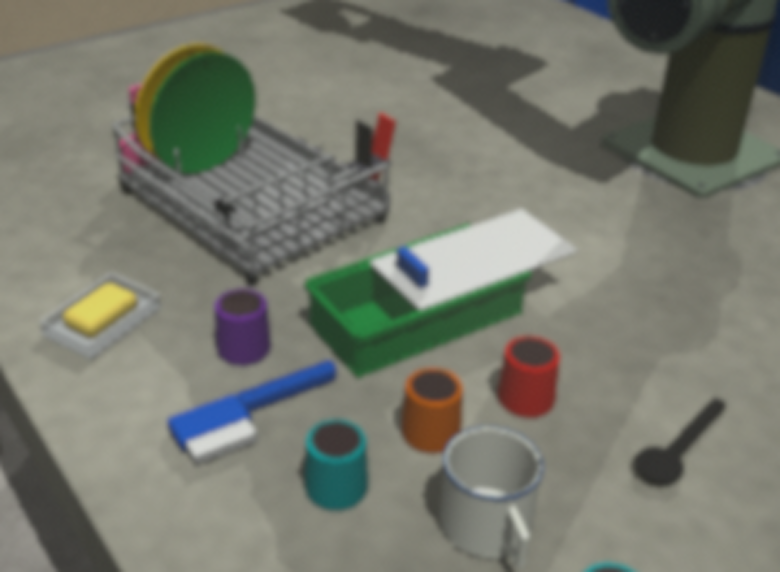

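```bash
python3 - <<'E'
from h import *
f=lambda x,y:(100+y/1.9,80+x/1.9)
for n,(x,y),z in [("farrimL",(497,158),.088),("farrimR",(722,123),.088),("plateN tops",(0,0),0)][:2]:
    print(n,np.round(on_z("top",f(x,y),z),4))
a=on_z("top",f(497,158),.088);b=on_z("top",f(722,123),.088)
print("yaw",np.degrees(np.arctan2(*(a-b)[[1,0]]))-90)
print("knob",tri((199.4,294.4),(226,274.3)), on_z("top",(226,274.3),.082))
print("lever",tri((151.5,285.2),(285.5,381.4)))
print("grip z.103",on_z("top",(275.5,376.9),.103))
print("rack",tri((179.9,236.3),(227,394.2)),on_z("top",(227,394.2),0))
print("bay",tri((179.7,248),(220.2,373.6)),on_z("top",(220.2,373.6),.026))
print("plates",tri((141.1,214.1),(204.4,456)),on_z("top",(204.4,456),.109))
print("box",tri((226.5,296.3),(236.9,274.8)),on_z("top",(236.9,274.8),0))
print("orange",tri((264.5,305.9),(202.6,214.9)),on_z("top",(202.6,214.9),0))
print("red",tri((257.9,344.4),(242.3,210.1)),on_z("top",(242.3,210.1),0))
print("spoon",tri((270.8,402),(278,152.8)),on_z("top",(278,152.8),0))
m=arm.masks_of("spoon2","top")
for d in m[:2]:
    r=d["region"];ys,xs=np.nonzero(r);print(d["conf"],d["rect"],r.sum())
r=m[0]["region"];ys,xs=np.nonzero(r)
P=np.array([on_z("top",(y,x),.01)[:2] for y,x in zip(ys,xs)])
c=P.mean(0);u,s,vt=np.linalg.svd(P-c);t=(P-c)@vt[0];print(c,vt[0],t.min(),t.max())
for c0 in("cup1",):
  for d in arm.masks_of(c0,"top"): print(d["rect"],d["conf"])
E
```

```text
farrimL [ 0.6855 -0.0608  0.088 ]
farrimR [ 0.7295 -0.3441  0.088 ]
yaw 8.828221021166954
knob (array([0.5875984 , 0.0950532 , 0.08706094]), np.float64(0.007592958589734051)) [0.58549404 0.09759131 0.082     ]
lever (array([ 0.45024527, -0.14608816,  0.08983144]), np.float64(0.007627851099316902))
grip z.103 [ 0.46921626 -0.1314903   0.103     ]
rack (array([ 0.60169612, -0.20900083, -0.00511916]), np.float64(0.01734953822609234)) [ 0.59392259 -0.2020638   0.        ]
bay (array([ 0.60455008, -0.14280159,  0.03432527]), np.float64(0.003122877071977918)) [ 0.60715831 -0.14558271  0.026     ]
plates (array([ 0.62972907, -0.32047796,  0.10464272]), np.float64(0.001122662380171251)) [ 0.62933407 -0.31914747  0.109     ]
box (array([ 0.57547631,  0.09425042, -0.01508961]), np.float64(0.007827704701001251)) [0.57060648 0.09681787 0.        ]
orange (array([ 0.65956325,  0.24581136, -0.00077794]), np.float64(0.0034325911703458473)) [0.65814041 0.24687309 0.        ]
red (array([ 0.55473639,  0.26447105, -0.0156772 ]), np.float64(0.015009539096335572)) [0.55803908 0.25678539 0.        ]
spoon (array([ 0.47094426,  0.39547029, -0.00218293]), np.float64(0.002128995094085754)) [0.47152423 0.39405727 0.        ]
0.66 [136.4, 251.4, 23.2, 56.0] 526
0.18 [355.1, 173.2, 32.9, 114.5] 1049
[0.48675782 0.39804495] [-0.97326461 -0.22968675] -0.05424502406442134 0.08769746109355252
[200.7, 185.5, 25.9, 24.2] 0.94
[199.3, 131.8, 27.5, 34.0] 0.9
[195.6, 227.2, 26.4, 26.5] 0.78
[289.6, 148.4, 23.5, 28.6] 0.69
[89.9, 175.5, 34.9, 28.1] 0.56
```

```bash
cat >> h.py <<'E'
def rackT(o=(0.5906,-0.2052),yaw=8.8):
    c,s=np.cos(np.radians(yaw)),np.sin(np.radians(yaw))
    return lambda x,y,z:np.array([o[0]+(c*x-s*y)/1e3,o[1]+(s*x+c*y)/1e3,z/1e3])
def boxT(o,yaw): return rackT(o,yaw)
def overlay(cam,lines,f,crop,s):
    im=arm.snapshot(cam); x0,y0,x1,y1=crop
    im=cv2.resize(im[y0:y1,x0:x1],None,fx=s,fy=s,interpolation=cv2.INTER_CUBIC)[:,:,::-1].copy()
    for L in lines:
        col=L[0]; pts=np.array([(proj(cam,p)-[x0,y0]+.5)*s-.5 for p in L[1]])
        cv2.polylines(im,[np.round(pts).astype(np.int32)],False,col,1,cv2.LINE_AA)
    cv2.imwrite("pics/"+f,im)
def racklines(T,dv=0,gx=-105):
    r=(0,0,255);g=(255,255,0);m=(255,0,255)
    y=80-dv
    return [(r,[T(-97,128,88),T(116,128,88),T(116,-160,88)]),(g,[T(-98,130,45),T(-98,-160,45)]),(g,[T(-113,130,45),T(-113,-160,45)]),
     (m,[T(-48,y,98),T(115,y,98)]),
     (m,[T(gx+16,y-15,122),T(gx+16,y+15,122)]),(m,[T(gx+8,y-15,122),T(gx+8,y+15,122)]),(m,[T(gx-30,y-15,120),T(gx-30,y+15,120)]),
     (r,[T(20-83,-114,109),T(20,-114,192),T(103,-114,109),T(20,-114,26),T(-63,-114,109)])]
E
python3 - <<'E'
from h import *
T=rackT()
overlay("top",racklines(T),"o1t.png",(320,140,500,310),4)
overlay("scene",racklines(T),"o1s.png",(170,100,310,220),5)
E
```

```text
(no output)
```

View pics/o1t.png

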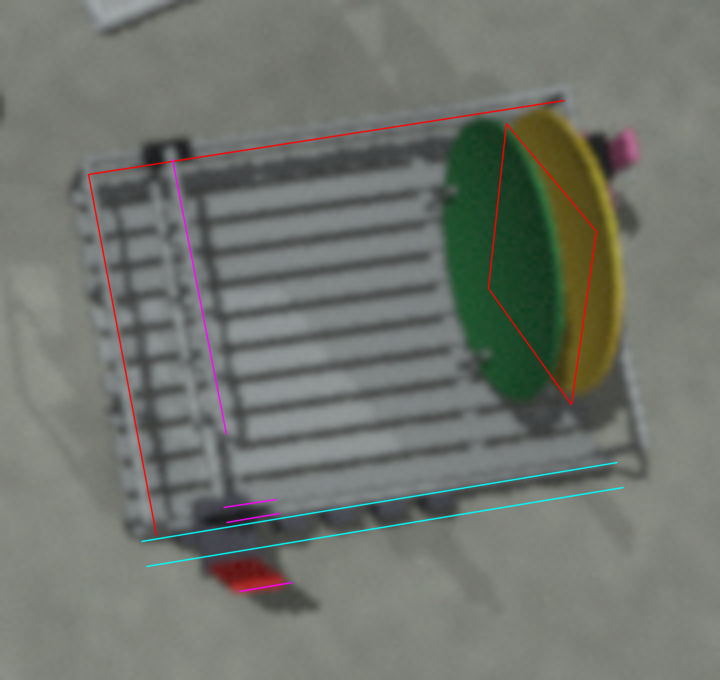

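View pics/o1s.png

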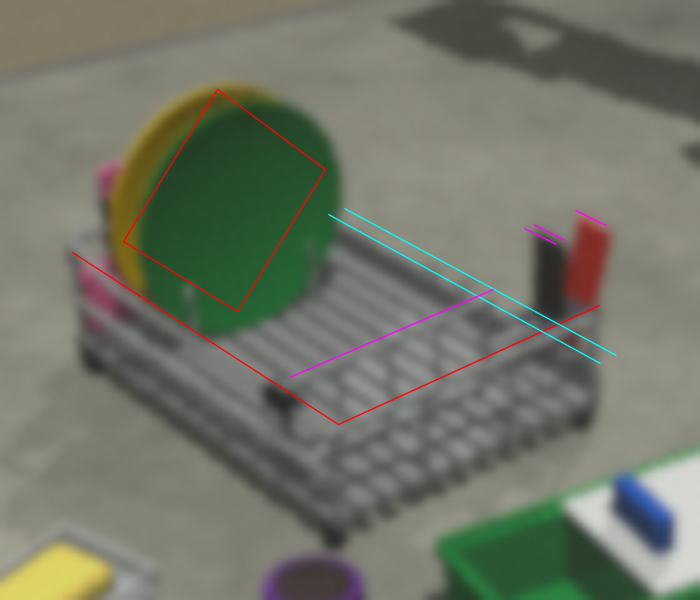

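```bash
python3 - <<'E'
from h import *
overlay("top",[],"o2t.png",(325,150,455,300),5)
overlay("scene",[],"o2s.png",(175,105,305,220),6)
E
```

```text
(no output)
```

View pics/o2t.png

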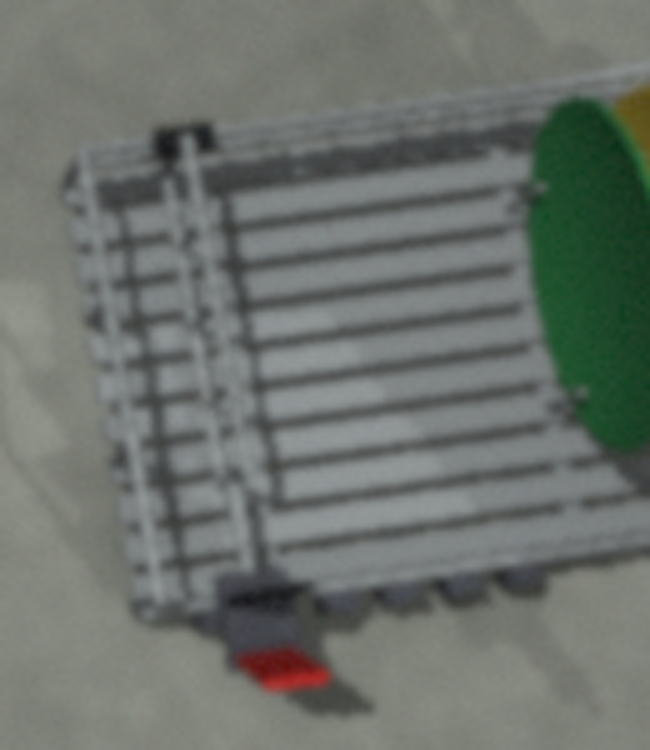

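View pics/o2s.png

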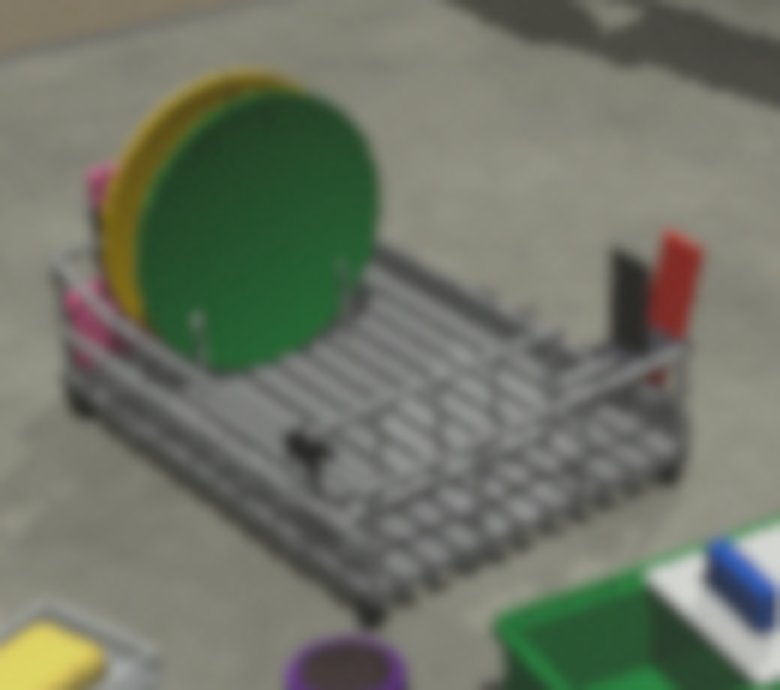

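```bash
cat > fit.py <<'E'
from h import *
from scipy.optimize import least_squares
t=lambda x,y:np.array([325+(x+.5)/5-.5,150+(y+.5)/5-.5]); s=lambda x,y:np.array([175+(x+.5)/6-.5,105+(y+.5)/6-.5])
def ld(cam,A,B,p):
    a,b=proj(cam,A),proj(cam,B);d=(b-a)/np.linalg.norm(b-a);n=np.array([-d[1],d[0]]);return (p-a)@n
def res(v,full=False):
    T=rackT(v[:2],v[2]*10); r=[]
    for p in [t(87,150),t(122,375),t(157,600)]: r.append(ld("top",T(-97,128,88),T(116,128,88),p))
    for p in [t(215,130),t(430,98),t(650,65)]: r.append(ld("top",T(116,128,88),T(116,-160,88),p))
    for p in [s(690,350),s(525,428),s(360,505)]: r.append(ld("scene",T(-97,128,88),T(116,128,88),p))
    for p in [s(60,265),s(200,390),s(345,518)]: r.append(ld("scene",T(116,128,88),T(116,-160,88),p))
    return np.array(r)
o=least_squares(res,[.59,-.205,.88],loss="soft_l1")
print(o.x,np.round(res(o.x),1))
E
python3 fit.py; python3 - <<'E'
from h import *
E
```

```text
[ 0.60009962 -0.20135668  0.6903135 ] [ 0.4  0.4  0.5  1.6  0.4 -0.9 -1.1 -2.2 -3.2  2.3 -1.2 -4.6]
```

```bash
cat >> fit.py <<'E'
for nm,i in(("top",slice(0,6)),("scene",slice(6,12))):
    q=least_squares(lambda v:res(v)[i],[.59,-.205,.88]);print(nm,q.x,np.round(res(q.x)[i],1))
T=rackT(o.x[:2],o.x[2]*10)
overlay("top",racklines(T),"o3t.png",(325,150,455,300),5)
overlay("scene",racklines(T),"o3s.png",(175,105,305,220),6)
E
python3 fit.py
```

```text
[ 0.60009962 -0.20135668  0.6903135 ] [ 0.4  0.4  0.5  1.6  0.4 -0.9 -1.1 -2.2 -3.2  2.3 -1.2 -4.6]Traceback (most recent call last):
  File "fit.py", line 16, in <module>
    q=least_squares(lambda v:res(v)[i],[.59,-.205,.88]);print(nm,q.x,np.round(res(q.x)[i],1))
    return func(*args, **kwargs)
    vector_fun = VectorFunction(
        fun_wrapped,
    ...<6 lines>...
        workers=workers
    )
    self.J, dct = approx_derivative(
                  ~~~~~~~~~~~~~~~~~^
        self.fun_wrapped, self.x, f0=self.f, **finite_diff_options
        ^^^^^^^^^^^^^^^^^^^^^^^^^^^^^^^^^^^^^^^^^^^^^^^^^^^^^^^^^^
    )
    ^
    J, _nfev = _dense_difference(fun_wrapped, x0, f0, h,
               ~~~~~~~~~~~~~~~~~^^^^^^^^^^^^^^^^^^^^^^^^
                             use_one_sided, method,
                             ^^^^^^^^^^^^^^^^^^^^^^
                             mf)
                             ^^^
    df = [f_eval - f0 for f_eval in f_evals]
                                    ^^^^^^^
    f = np.atleast_1d(self.fun(x, *self.args, **self.kwargs))
                      ~~~~~~~~^^^^^^^^^^^^
[... 213 characters left out ...]
6, in <lambda>
    q=least_squares(lambda v:res(v)[i],[.59,-.205,.88]);print(nm,q.x,np.round(res(q.x)[i],1))
                             ~~~^^^
  File "fit.py", line 8, in res
    for p in [t(87,150),t(122,375),t(157,600)]: r.append(ld("top",T(-97,128,88),T(116,128,88),p))
                                                         ~~^^^^^^^^^^^^^^^^^^^^^^^^^^^^^^^^^^^^^
  File "fit.py", line 5, in ld
    a,b=proj(cam,A),proj(cam,B);d=(b-a)/np.linalg.norm(b-a);n=np.array([-d[1],d[0]]);return (p-a)@n
                    ~~~~^^^^^^^
  File "h.py", line 11, in proj
    p=arm.camera_params(cam); c=p["view"][:3,:3]@np.asarray(P)+p["view"][:3,3]
ValueError: time passes only in moves, steps and waits
```

```bash
python3 - <<'E'
s=open('h.py').read()
s=s.replace("def ray(","import os,pickle\nif not os.path.exists('cp.pkl'): pickle.dump({n:arm.camera_params(n) for n in('scene','top')},open('cp.pkl','wb'))\nCP=pickle.load(open('cp.pkl','rb'))\ndef ray(",1).replace("p=arm.camera_params(cam)","p=CP[cam]")
open('h.py','w').write(s)
E
python3 fit.py
```

```text
[ 0.60009962 -0.20135668  0.6903135 ] [ 0.4  0.4  0.5  1.6  0.4 -0.9 -1.1 -2.2 -3.2  2.3 -1.2 -4.6]
top [ 0.59880787 -0.20259394  0.76770483] [ 0.6  0.  -0.6  0.6  0.  -0.6]
scene [ 0.60395351 -0.18934112  0.35434105] [ 2.3  0.  -2.1  1.3  0.  -1.1]
```

View pics/o3t.png

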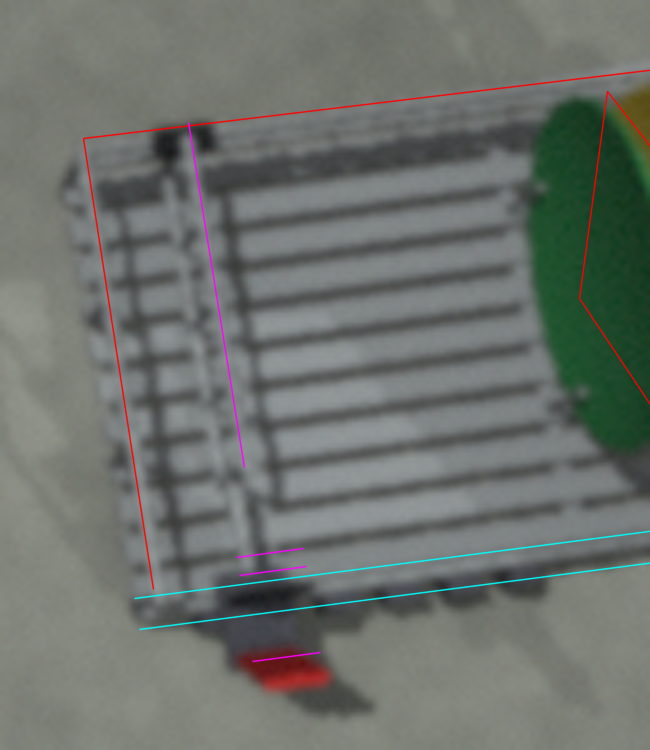

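View pics/o3s.png

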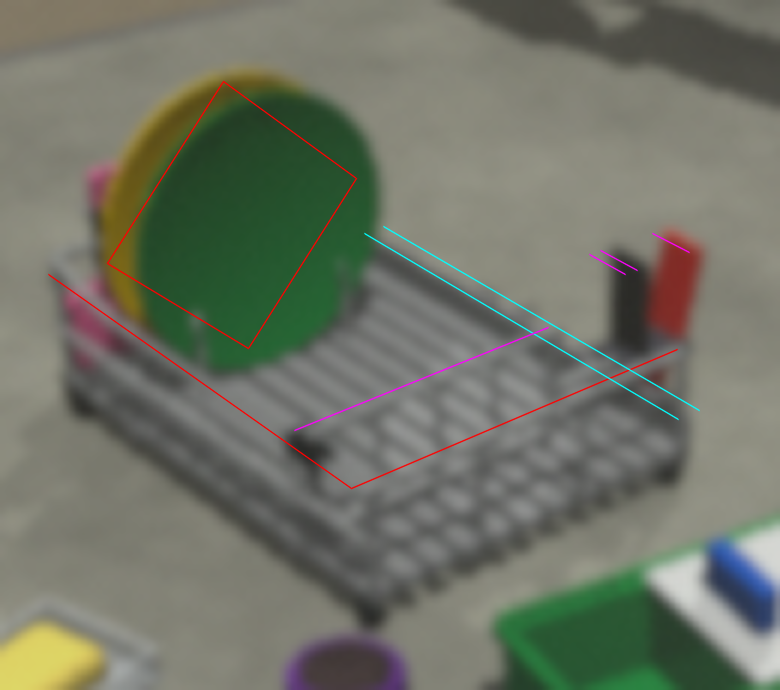

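```bash
cat > ov.py <<'E'
from h import *
import sys
ox,oy,yaw,dv,gx=map(float,sys.argv[2:7]); T=rackT((ox,oy),yaw); n=sys.argv[1]
L=racklines(T,dv,gx)[:-1]; a=np.linspace(0,2*np.pi,40)
for y in(-91,-137): L.append(((255,255,255),[T(20+83*np.cos(k),y,109+83*np.sin(k)) for k in a]))
L+= [((0,255,0),[T(-97,-160,0),T(-97,130,0),T(118,130,0),T(118,-160,0),T(-97,-160,0)]),((0,255,255),[T(-97,-160,26),T(-97,130,26),T(118,130,26),T(118,-160,26),T(-97,-160,26)])]
overlay("top",L,n+"t.png",(325,150,485,300),5)
overlay("scene",L,n+"s.png",(175,105,305,220),6)
E
python3 ov.py o4 .5975 -.2025 7.7 0 -108
```

```text
(no output)
```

View pics/o4t.png

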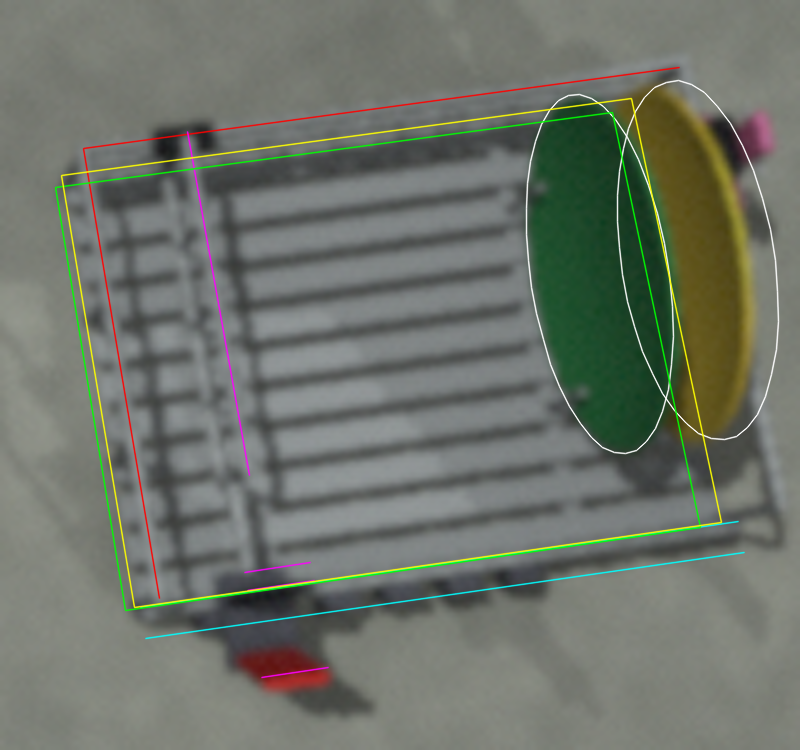

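View pics/o4s.png

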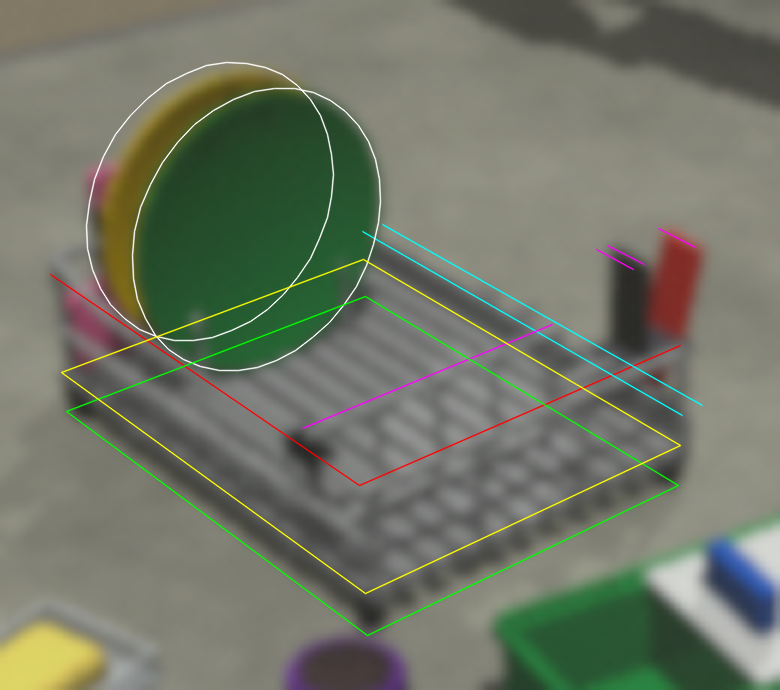

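```bash
python3 - <<'E'
from h import *
t=lambda x,y:(150+(y+.5)/5-.5,325+(x+.5)/5-.5)
T=rackT((.5975,-.2025),7.6)
def inv(P):
    c,s=np.cos(np.radians(7.6)),np.sin(np.radians(7.6));d=(np.array(P)-T(0,0,0))*1e3
    return np.round([c*d[0]+s*d[1],-s*d[0]+c*d[1],P[2]*1e3],1)
for n,p,z in[("tab top c",(260,588),.122),("tab farL",(222,580),.122),("tab farR",(296,572),.122),("lever L",(240,658),.12),("lever R",(322,668),.12),("lever c",(284,670),.12)]:
    P=on_z("top",t(*p),z); print(n,np.round(P,4),inv(P))
for d in arm.masks_of("lever_pad","scene")+arm.masks_of("lever_pad","top"): print(d["rect"],d["conf"])
print(inv([.4502,-.1461,.0898]),inv([.4692,-.1315,.103]))
s=lambda x,y:(105+(y+.5)/6-.5,175+(x+.5)/6-.5)
print(inv(tri(s(632,256),t(260,585))[0]),inv(tri(s(683,240),t(284,672))[0]))
E
```

```text
tab top c [ 0.4865 -0.1276  0.122 ] [-100.1   89.   122. ]
tab farL [ 0.4901 -0.1109  0.122 ] [-94.3 105.  122. ]
tab farR [ 0.4934 -0.1438  0.122 ] [-95.4  71.9 122. ]
lever L [ 0.4561 -0.1179  0.12  ] [-129.   102.6  120. ]
lever R [ 0.4515 -0.1538  0.12  ] [-138.3   67.6  120. ]
lever c [ 0.4508 -0.137   0.12  ] [-136.8   84.3  120. ]
[281.2, 146.8, 10.8, 11.7] 0.56
[370.8, 276.2, 23.1, 11.3] 0.5
[-138.5   75.4   89.8] [-117.8   87.3  103. ]
[-98.3  88.7 124.9] [-137.8   84.8  120.3]
```

```bash
cat >> h.py <<'E'
RT=rackT((.5975,-.2025),7.6)
E
python3 - <<'E'
from h import *
P=RT(-110,83,200); print(P,rel(P,np.radians(7.6)))
E
```

```text
[ 0.47748901 -0.13477731  0.2       ] (array([ 391.1, -269.7,   39.3]), array([ -0. ,  -0. , -75.4]))
```

send_rows --targets '[[[391,-270,39],[0,0,-75.4],85],[[391,-270,39],[0,0,-75.4],85],[[391,-270,39],[0,0,-75.4],85],[[391,-270,39],[0,0,-75.4],85],[[391,-270,39],[0,0,-75.4],85],[[391,-270,39],[0,0,-75.4],85],[[391,-270,39],[0,0,-75.4],85],[[391,-270,39],[0,0,-75.4],85],[[391,-270,39],[0,0,-75.4],85],[[391,-270,39],[0,0,-75.4],85],[[391,-270,39],[0,0,-75.4],85],[[391,-270,39],[0,0,-75.4],85],[[391,-270,39],[0,0,-75.4],85]]' --squeeze 25

```text
time: 3.82
ee_pos: [0.477, -0.1352, 0.2004]
eef_rot: [2.071, 2.362, 0.0]
contact_force: [0.3, -0.5, -0.1]
grip_width: 0.0855
```

```bash
python3 - <<'E'
from h import *
P=RT(-110,83,92); print(pose()[0],arm.sense()["q"],rel(P,np.radians(7.6)))
snap("scene","s5.png",(180,40,380,220),4)
E
```

```text
[ 0.4770439  -0.13523351  0.20039741] [-4.50944087e-01  7.45025764e-02  1.77527629e+00 -4.03218863e-05
  1.29163278e+00 -5.82434268e-01] (array([  0.4,   0.5, 108.4]), array([ 0. ,  0. , -0.1]))
```

View pics/s5.png

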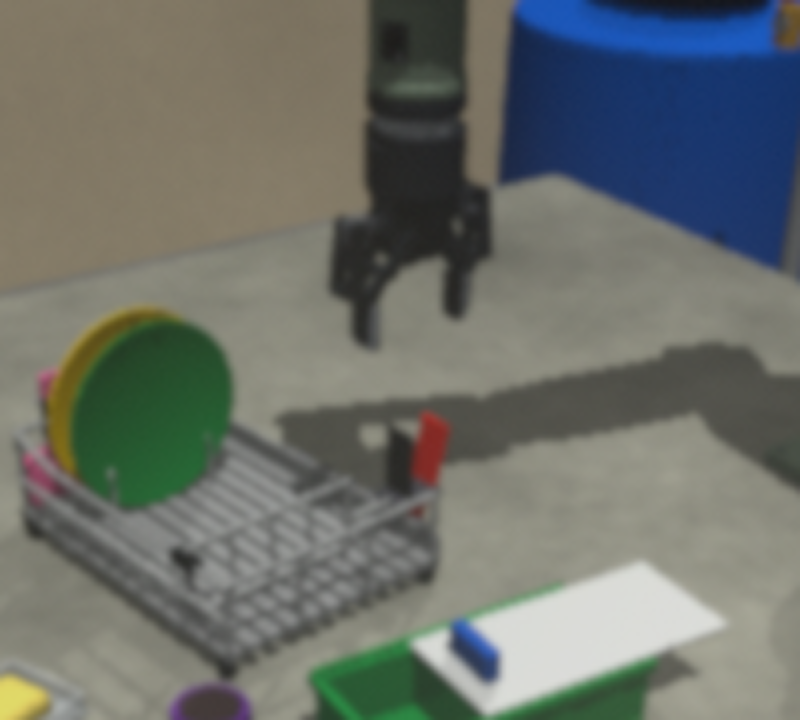

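The gripper hangs open above the tab and lever at (415,460) in the crop, so I'm descending.

send_rows --targets '[[[0,0,40],[0,0,0],85],[[0,0,75],[0,0,0],85],[[0,0,95],[0,0,0],85],[[0,0,108],[0,0,0],85],[[0,0,108],[0,0,0],85]]'

```text
time: 4.5
ee_pos: [0.4766, -0.1349, 0.0917]
eef_rot: [-2.069, -2.362, 0.001]
contact_force: [-0.5, 0.1, 0.5]
grip_width: 0.0851
```

```bash
python3 - <<'E'
from h import *
snap("scene","s6.png",(220,80,340,190),6)
snap("top","t6.png",(330,160,480,310),4)
E
```

```text
(no output)
```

View pics/s6.png

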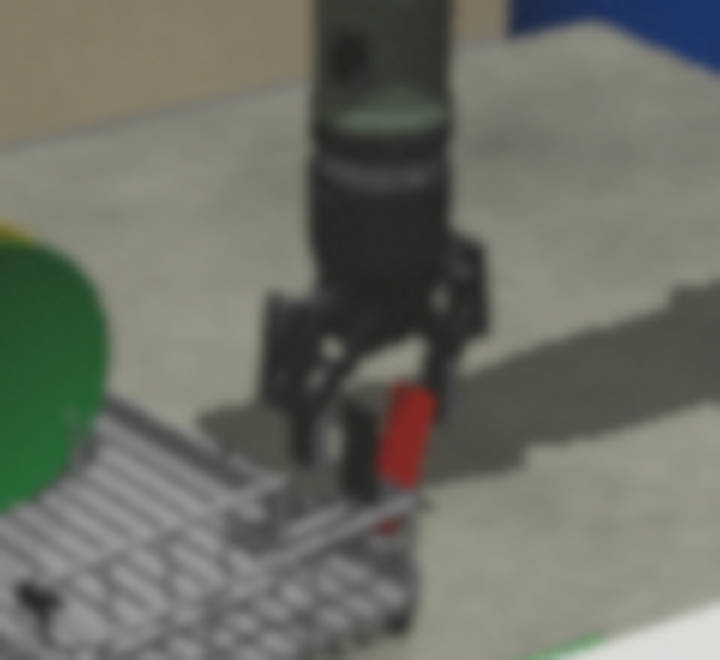

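View pics/t6.png

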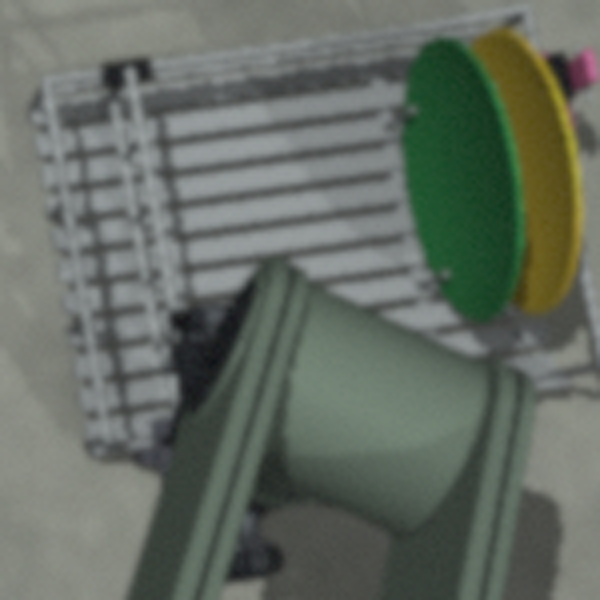

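send_rows --targets '[[[0,0,0],[0,0,0],45],[[0,0,0],[0,0,0],20],[[0,0,0],[0,0,0],10],[[0,0,0],[0,0,0],10],[[0,0,0],[0,0,0],10],[[0,0,0],[0,0,0],10],[[0,0,0],[0,0,0],10],[[0,0,0],[0,0,0],10],[[0,0,0],[0,0,0],10],[[0,0,0],[0,0,0],10]]' --squeeze 28

```text
time: 5.85
ee_pos: [0.4715, -0.136, 0.0935]
eef_rot: [-2.062, -2.358, 0.016]
contact_force: [-21.4, -2.4, 17.5]
grip_width: 0.031
```

```bash
python3 - <<'E'
from h import *
p,r,s=pose(); print(np.round(r.as_matrix(),3)); print(rel(p+[-.003,-.0004,.0005],np.radians(7.6)))
snap("scene","s7.png",(220,80,340,190),6)
E
```

```text
[[-0.134  0.991 -0.013]
 [ 0.991  0.134 -0.001]
 [ 0.    -0.014 -1.   ]]
(array([ 0. , -3. , -0.5]), array([-0.8, -0. ,  0.1]))
```

View pics/s7.png

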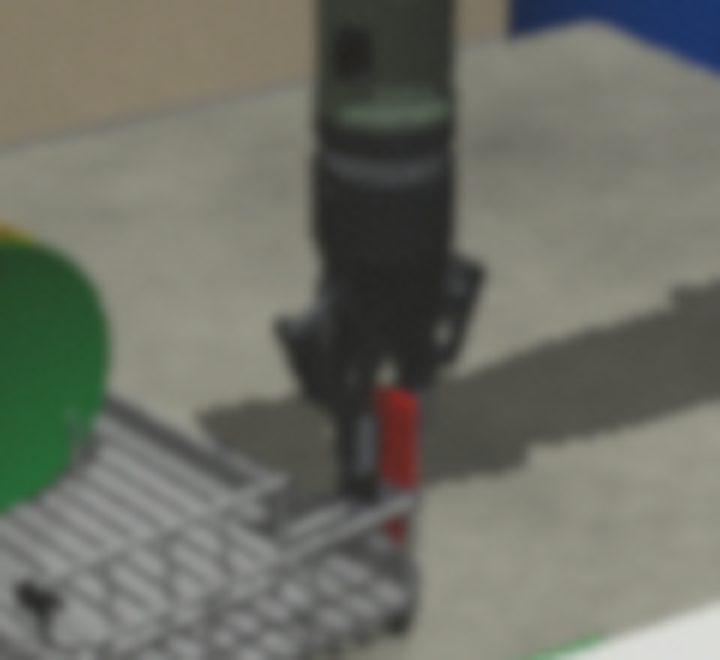

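send_rows --targets '[[[0,-3,-0.5],[-0.8,0,0],10],[[0,-3,-0.5],[-0.8,0,0],10],[[0,-3,-0.5],[-0.8,0,0],10]]'

```text
time: 6.28
ee_pos: [0.4714, -0.1361, 0.094]
eef_rot: [2.064, 2.361, 0.008]
contact_force: [12.3, 0.9, -11.7]
grip_width: 0.0313
```

send_rows --targets '[[[-4,1,0.5],[0.3,0,0],10],[[-12,1,0.5],[0.3,0,0],10],[[-20,1,0.5],[0.3,0,0],10],[[-30,1,0.5],[0.3,0,0],10],[[-40,1,0.5],[0.3,0,0],10],[[-50,1,0.5],[0.3,0,0],10],[[-60,1,0.5],[0.3,0,0],10],[[-70,1,0.5],[0.3,0,0],10],[[-80,1,0.5],[0.3,0,0],10],[[-86,1,0.5],[0.3,0,0],10],[[-90,1,0.5],[0.3,0,0],10],[[-90,1,0.5],[0.3,0,0],10],[[-90,1,0.5],[0.3,0,0],10]]'

```text
time: 7.9
ee_pos: [0.484, -0.2263, 0.0939]
eef_rot: [2.066, 2.363, -0.001]
contact_force: [-4.4, -2.6, 4.4]
grip_width: 0.0314
```

```bash
python3 - <<'E'
from h import *
p=pose()[0]; print(np.linalg.norm(p-[0.4714,-.1361,.094]))
snap("scene","s8.png",(180,80,320,210),5)
snap("top","t8.png",(330,160,480,310),4)
E
```

```text
0.09102690304669833
```

View pics/s8.png

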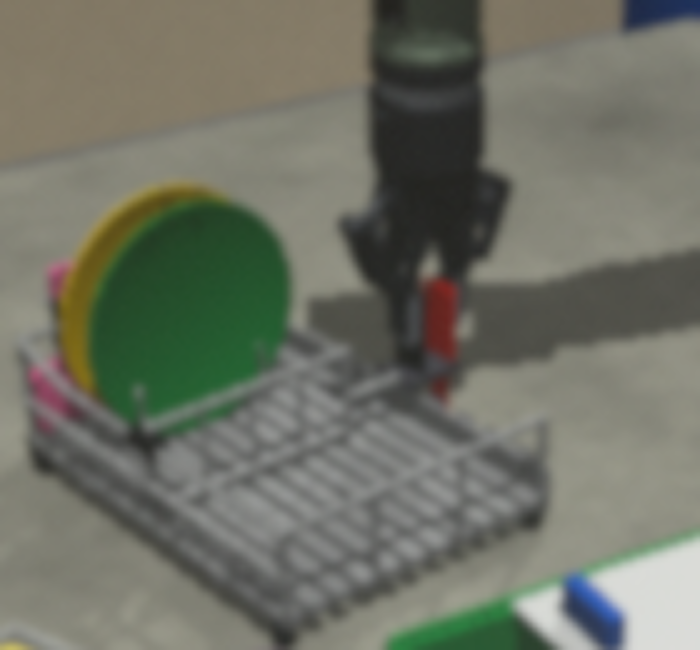

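View pics/t8.png

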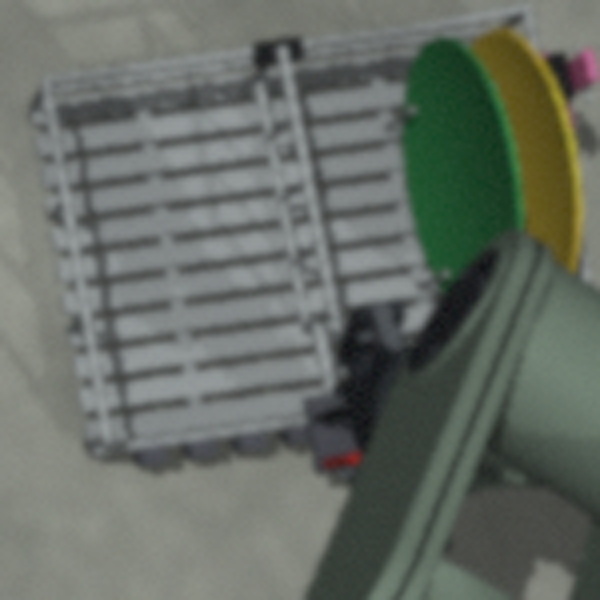

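send_rows --targets '[[[0,0,0],[0,0,0],45],[[0,0,0],[0,0,0],85],[[0,0,0],[0,0,0],85],[[0,0,0],[0,0,0],85],[[0,0,0],[0,0,0],85],[[0,0,-50],[0,0,0],85],[[0,0,-110],[0,0,0],85],[[0,0,-150],[0,0,0],85],[[0,0,-150],[0,0,0],85]]'

```text
time: 9.12
ee_pos: [0.4865, -0.2275, 0.2491]
eef_rot: [2.059, 2.355, 0.001]
contact_force: [0.1, 0.1, 0.2]
grip_width: 0.0854
```

```bash
python3 - <<'E'
from h import *
snap("scene","s9.png",(180,80,320,210),5)
p=pose()[0];print(p)
E
python3 ov.py o9 .5975 -.2025 7.6 90 -108
```

```text
[ 0.48499544 -0.22650367  0.24609513]
```

View pics/s9.png

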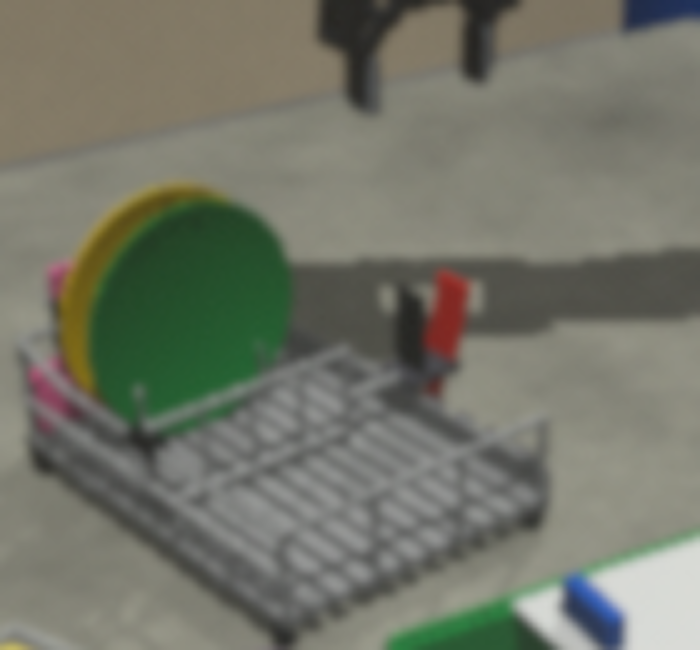

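View pics/o9t.png

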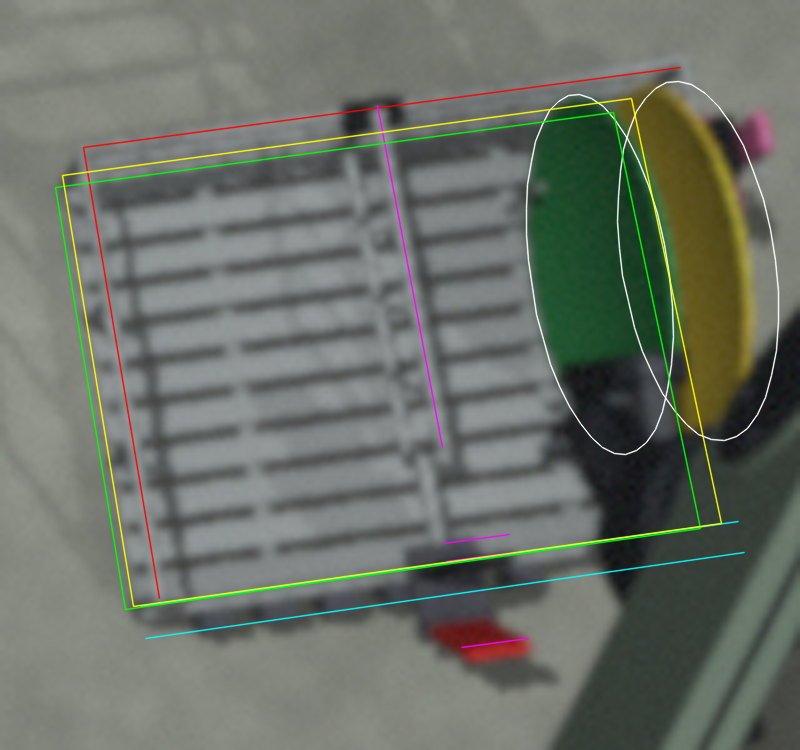

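View pics/o9s.png

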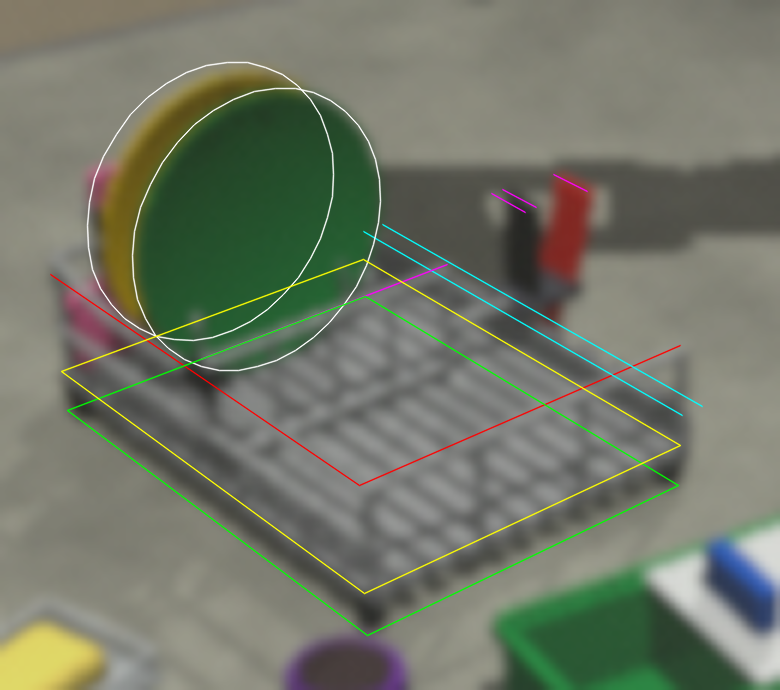

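```bash
python3 - <<'E'
from h import *
f=lambda x,y:(100+y/1.9,80+x/1.9)
for p,z in [((332,166),.062),((421,168),.062),((323,342),.06),((416,344),.06),((325,404),.0625),((408,406),.0625),((331,227),.0625),((415,230),.0625)]: print(p,np.round(on_z("top",f(*p),z),4))
for d in arm.masks_of("cover_knob","top")[:1]+arm.masks_of("box","top")[:1]: print(d["rect"],d["conf"])
E
```

```text
(332, 166) [0.6823 0.1442 0.062 ]
(421, 168) [0.6793 0.032  0.062 ]
(323, 342) [0.4628 0.1544 0.06  ]
(416, 344) [0.4596 0.0411 0.06  ]
(325, 404) [0.389  0.1514 0.0625]
(408, 406) [0.3859 0.0518 0.0625]
(331, 227) [0.6043 0.1451 0.0625]
(415, 230) [0.6    0.0406 0.0625]
[250.2, 220.0, 47.4, 95.2] 0.79
[248.5, 185.8, 51.8, 127.2] 0.69
```

```bash
cat > ovb.py <<'E'
from h import *
import sys
ox,oy,yaw,q=map(float,sys.argv[2:6]); T=rackT((ox,oy),yaw); n=sys.argv[1]
def rect(x0,x1,y0,y1,z):return [T(x0,y0,z),T(x1,y0,z),T(x1,y1,z),T(x0,y1,z),T(x0,y0,z)]
L=[((0,0,255),rect(-110,110,-58,58,62)),((0,255,255),rect(-110,110,-52,52,0)),((255,0,255),rect(-108-q,108-q,-51,51,62.5)),((0,0,0),rect(78.5-q,91.5-q,-25,25,88))]
overlay("top",L,n+"t.png",(230,170,320,330),4.5)
overlay("scene",L,n+"s.png",(240,165,380,250),5)
E
python3 ovb.py b1 .571 .0929 -2.5 75
```

```text
(no output)
```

View pics/b1t.png

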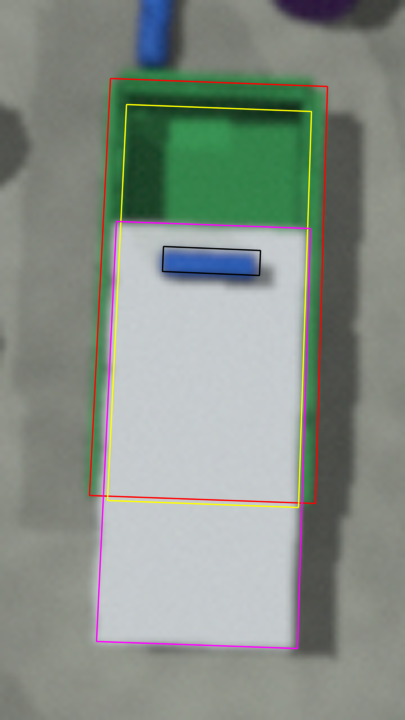

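View pics/b1s.png

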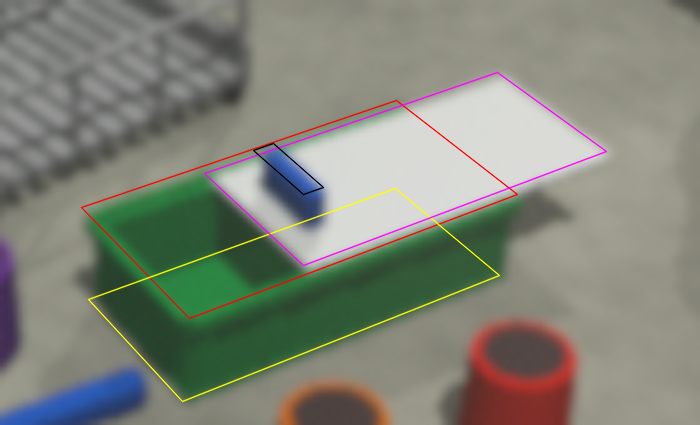

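```bash
cat >> h.py <<'E'
BT=rackT((.571,.0929),-2.5); BY=np.radians(-2.5); RY=np.radians(7.6)
E
python3 - <<'E'
from h import *
print(rel(BT(9.5,0,130),BY),rel(BT(9.5,0,74),BY))
E
```

```text
(array([301.9, 139.3, 111.8]), array([-0.1,  0. , 10.2])) (array([301.9, 139.4, 167.8]), array([-0.1,  0. , 10.2]))
```

send_rows --targets '[[[302,139,20],[0,0,10.2],50],[[302,139,20],[0,0,10.2],50],[[302,139,20],[0,0,10.2],50],[[302,139,60],[0,0,10.2],50],[[302,139,80],[0,0,10.2],50],[[302,139,112],[0,0,10.2],50],[[302,139,112],[0,0,10.2],50],[[302,139,140],[0,0,10.2],50],[[302,139,160],[0,0,10.2],50],[[302,139,168],[0,0,10.2],50],[[302,139,168],[0,0,10.2],50]]'

```text
time: 10.85
ee_pos: [0.5803, 0.0918, 0.0742]
eef_rot: [-2.27, -2.17, 0.002]
contact_force: [0.0, -0.2, 0.4]
grip_width: 0.05
```

```bash
python3 - <<'E'
from h import *
snap("scene","s10.png",(240,135,380,250),5)
E
```

```text
(no output)
```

View pics/s10.png

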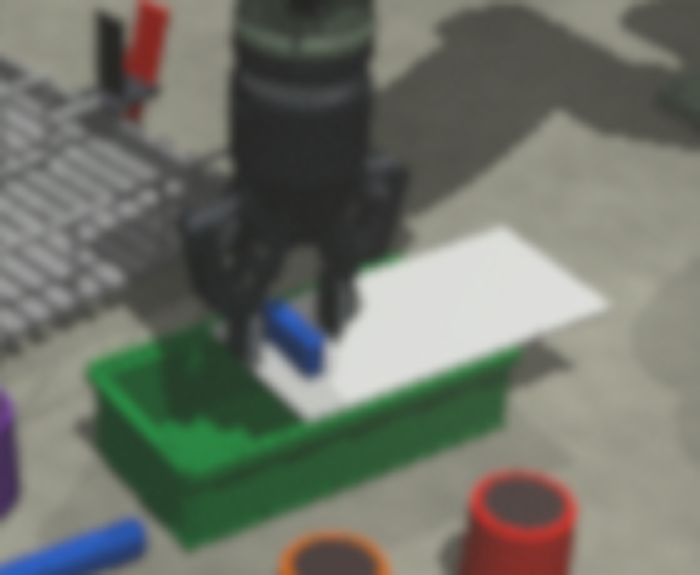

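send_rows --targets '[[[0,0,0],[0,0,0],20],[[0,0,0],[0,0,0],5],[[0,0,0],[0,0,0],5],[[0,0,0],[0,0,0],5],[[0,0,0],[0,0,0],5],[[0,0,0],[0,0,0],5],[[0,0,0],[0,0,0],5]]'

```text
time: 11.78
ee_pos: [0.5815, 0.0918, 0.076]
eef_rot: [2.27, 2.17, 0.001]
contact_force: [-2.1, -0.4, 6.0]
grip_width: 0.0122
```

send_rows --targets '[[[0,-10,0],[0,0,0],5],[[0,-25,0],[0,0,0],5],[[0,-40,0],[0,0,0],5],[[0,-55,0],[0,0,0],5],[[0,-70,0],[0,0,0],5],[[0,-85,0],[0,0,0],5],[[0,-100,0],[0,0,0],5],[[0,-108,0],[0,0,0],5],[[0,-114,0],[0,0,0],5],[[0,-114,0],[0,0,0],5]]'

```text
time: 13.02
ee_pos: [0.4668, 0.0973, 0.076]
eef_rot: [-2.271, -2.171, 0.0]
contact_force: [-1.3, 3.5, 4.3]
grip_width: 0.0121
```

```bash
python3 - <<'E'
from h import *
snap("scene","s11.png",(240,135,400,255),5)
E
```

```text
(no output)
```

View pics/s11.png

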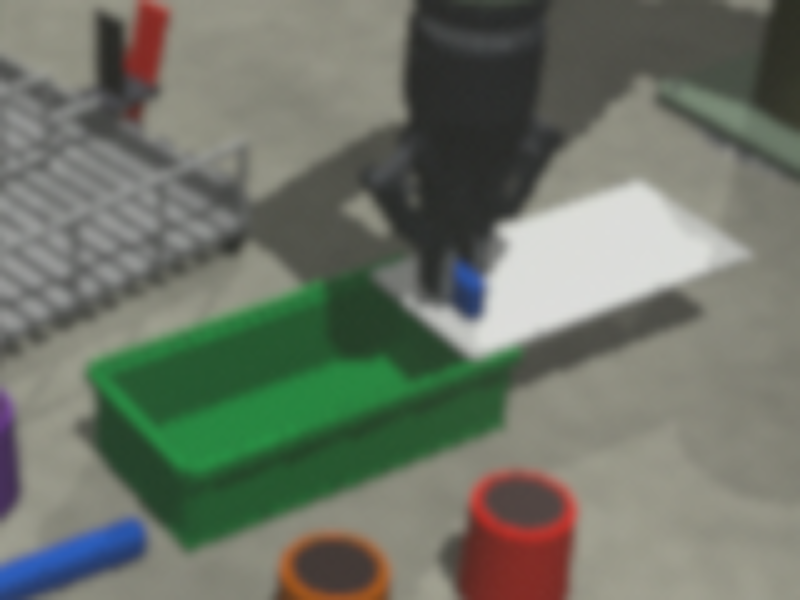

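The box is open now. Releasing the knob and measuring the spoon.

send_rows --targets '[[[0,0,0],[0,0,0],40],[[0,0,0],[0,0,0],50],[[0,0,0],[0,0,0],50],[[0,0,-50],[0,0,0],50],[[0,0,-110],[0,0,0],50],[[0,0,-170],[0,0,0],50],[[0,0,-170],[0,0,0],50]]'

```text
time: 13.95
ee_pos: [0.4711, 0.0972, 0.2522]
eef_rot: [2.264, 2.165, 0.015]
contact_force: [-0.9, 0.3, 0.9]
grip_width: 0.0504
```

```bash
cat > sp.py <<'E'
from h import *
im=arm.snapshot("top"); g=im.max(2).astype(int)
m=np.zeros(g.shape,bool); m[235:325,125:180]=(g[235:325,125:180]<48)
n,l,st,c=cv2.connectedComponentsWithStats(m.astype(np.uint8)); k=1+np.argmax(st[1:,4]); m=l==k
print(st[k])
ys,xs=np.nonzero(m); P=np.array([on_z("top",(y,x),.012)[:2] for y,x in zip(ys,xs)])
c=P.mean(0); vt=np.linalg.svd(P-c,full_matrices=False)[2][0]; vt*=np.sign(vt[0]); t=(P-c)@vt
print(c,vt,np.degrees(np.arctan2(vt[1],vt[0])),t.min(),t.max())
h=P[t<-.01]; hc=h.mean(0); hv=np.linalg.svd(h-hc,full_matrices=False)[2][0]; hv*=np.sign(hv[0]); print("handle",hc,np.degrees(np.arctan2(hv[1],hv[0])))
tip=c+vt*t.min(); O=(c+vt*t.max())-vt*.074; O2=tip+vt*.074
print("origin from bowl end",O,"from handle end",O2)
ang=np.degrees(np.arctan2(hv[1],hv[0])); T=rackT((O+O2)/2,ang)
L=[((0,0,255),[T(-74,-7.5,12),T(31,-7.5,12),T(31,7.5,12),T(-74,7.5,12),T(-74,-7.5,12)]),((0,255,255),[T(51+23*np.cos(a),23*np.sin(a),12) for a in np.linspace(0,6.3,30)])]
overlay("top",L,"spt.png",(110,230,200,330),6)
overlay("scene",L,"sps.png",(360,230,450,310),6)
E
python3 sp.py
```

```text
[148 263  12  45 159]
[0.45409321 0.38781395] [0.9730763  0.23048323] 13.325523385683907 -0.053072572514945515 0.05246962120009343
handle [0.42231094 0.38020857] 12.646735166350355
origin from bowl end [0.43314251 0.38285156] from handle end [0.47445719 0.39263737]
```

View pics/spt.png

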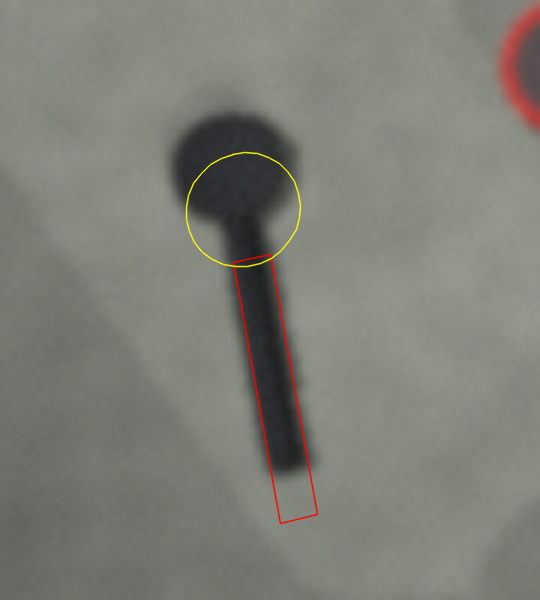

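View pics/sps.png

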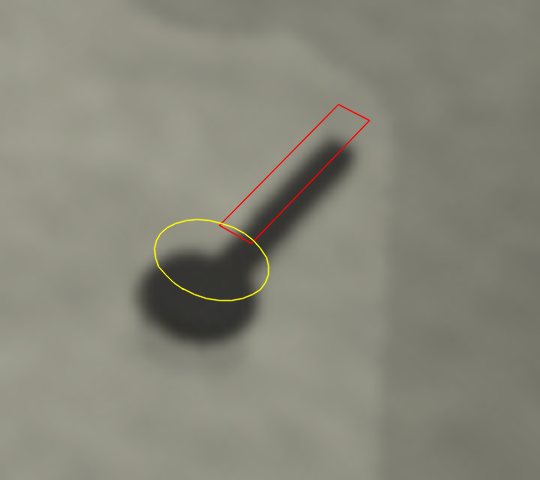

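```bash
python3 - <<'E'
from h import *
a=np.radians(12.6); O=np.array([.4715+.006*np.cos(a),.3925+.006*np.sin(a)])
print(rel([*O,.08],a+np.pi/2),rel([*O,.010],a+np.pi/2),arm.sense()["q"],pose()[0])
E
```

```text
(array([296.9,  -2. , 164.9]), array([-0.1,  0.1, 74.8])) (array([297. ,  -1.8, 234.9]), array([-0.1,  0.1, 74.8])) [ 2.34092535e-02 -1.00407402e-02  1.76656324e+00 -1.11315860e-04
  1.38709205e+00  6.84617864e-02] [0.4662951  0.09710752 0.24493972]
```

send_rows --targets '[[[297,-2,60],[0,0,74.8],50],[[297,-2,60],[0,0,74.8],50],[[297,-2,60],[0,0,74.8],50],[[297,-2,60],[0,0,74.8],50],[[297,-2,60],[0,0,74.8],50],[[297,-2,60],[0,0,74.8],50],[[297,-2,120],[0,0,74.8],50],[[297,-2,165],[0,0,74.8],50],[[297,-2,165],[0,0,74.8],50]]'

```text
time: 15.22
ee_pos: [0.4717, 0.3905, 0.0724]
eef_rot: [3.116, 0.346, -0.026]
contact_force: [0.1, 0.2, 0.7]
grip_width: 0.0501
```

```bash
python3 - <<'E'
from h import *
a=np.radians(12.6); O=np.array([.4715+.006*np.cos(a),.3925+.006*np.sin(a)])
print(rel([*O,.010],a+np.pi/2))
snap("scene","s12.png",(340,190,480,310),5)
snap("top","t12.png",(100,220,220,340),5)
E
```

```text
(array([ 7.3, -2.3, 62.2]), array([0.3, 1. , 0.1]))
```

View pics/s12.png

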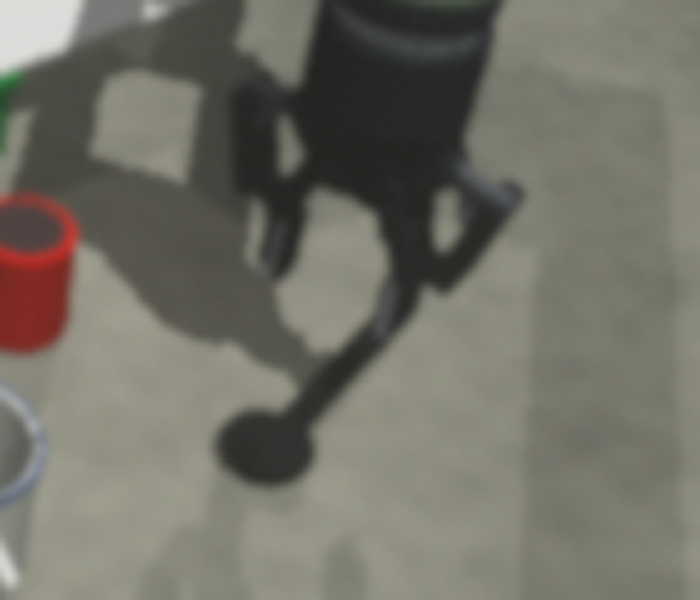

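View pics/t12.png

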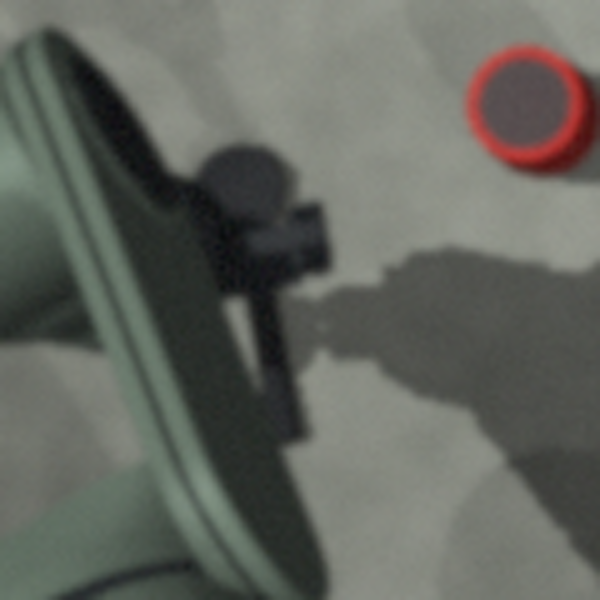

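send_rows --targets '[[[7,-2,25],[0,1,0],50],[[7,-2,45],[0,1,0],50],[[7,-2,58],[0,1,0],50],[[7,-2,62],[0,1,0],50],[[7,-2,62],[0,1,0],30],[[7,-2,62],[0,1,0],5],[[7,-2,62],[0,1,0],5],[[7,-2,62],[0,1,0],5],[[7,-2,62],[0,1,0],5],[[7,-2,62],[0,1,0],5],[[7,-2,62],[0,1,0],5]]' --squeeze 40

```text
time: 16.7
ee_pos: [0.4836, 0.3973, 0.018]
eef_rot: [-3.121, -0.347, -0.023]
contact_force: [-1.5, -0.1, 5.6]
grip_width: 0.0127
```

```bash
python3 - <<'E'
from h import *
p,r,s=pose();print(p,r.as_matrix().round(3),s["contact_force"],s["grip_width"])
E
```

```text
[0.48364851 0.39731446 0.01795477] [[ 0.976  0.219  0.015]
 [ 0.219 -0.976  0.003]
 [ 0.015 -0.    -1.   ]] [-1.54215051 -0.06064179  5.63871774] 0.012670194151031289
```

send_rows --targets '[[[0,0,-20],[0,0,0],5],[[0,0,-60],[0,0,0],5],[[0,0,-110],[0,0,0],5],[[0,0,-130],[0,0,0],5],[[0,0,-130],[0,0,0],5]]'

```text
time: 17.32
ee_pos: [0.4827, 0.3975, 0.15]
eef_rot: [-3.119, -0.346, -0.029]
contact_force: [0.4, 0.6, -1.3]
grip_width: 0.0129
```

```bash
python3 - <<'E'
from h import *
snap("scene","s13.png",(320,130,480,290),4)
print(pose()[0],pose()[2]["grip_width"])
# spoon origin is ~? behind grip; target TCP over box
d=np.array([np.cos(BY),np.sin(BY)])
print(rel(BT(11+10,0,130),BY+np.pi/2))
print(rel(BT(11+10,0,40),BY+np.pi/2),arm.sense()["q"])
E
```

```text
[0.48143476 0.39663916 0.14763528] 0.012863218286041787
(array([ 40.8, 321.5,  18.2]), array([-0.1, -0.8, 15.2]))
(array([ 39.4, 321.5, 108.2]), array([-0.1, -0.8, 15.2])) [ 0.55288262  0.38407526  1.51228072 -0.00508307  1.23143986  1.90416042]
```

View pics/s13.png

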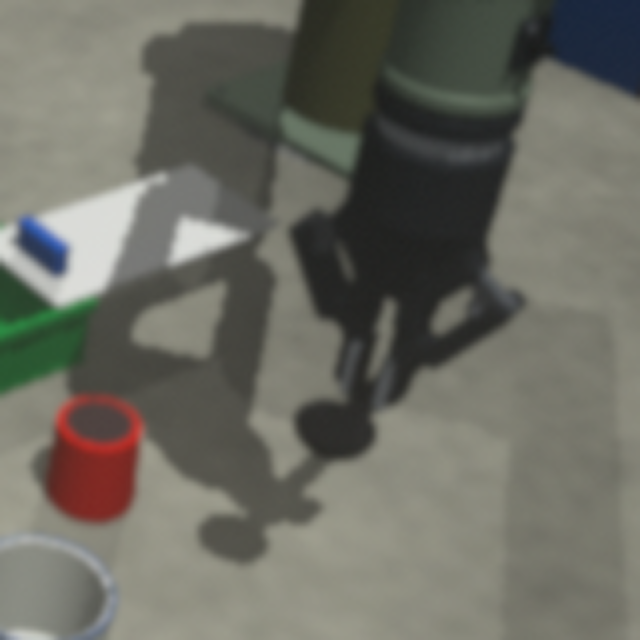

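send_rows --targets '[[[42,321,-30],[0,-0.8,15.2],5],[[42,321,-30],[0,-0.8,15.2],5],[[42,321,-30],[0,-0.8,15.2],5],[[42,321,-30],[0,-0.8,15.2],5],[[42,321,-30],[0,-0.8,15.2],5],[[42,321,-30],[0,-0.8,15.2],5],[[43,321,15],[0,-0.8,15.2],5],[[43,321,18],[0,-0.8,15.2],5],[[43,321,18],[0,-0.8,15.2],5]]'

```text
time: 18.5
ee_pos: [0.5928, 0.0938, 0.1291]
eef_rot: [-3.139, 0.067, 0.005]
contact_force: [0.7, 0.2, -0.3]
grip_width: 0.0129
```

```bash
python3 - <<'E'
from h import *
snap("scene","s14.png",(230,100,380,250),4)
snap("top","t14.png",(220,150,340,300),4)
print(pose()[0],pose()[2]["grip_width"])
print(rel(BT(24,0,26),BY+np.pi/2))
E
```

```text
[0.59463065 0.09376401 0.13132999] 0.012536915971869527
(array([  0.2,   2.1, 105.3]), array([-0.1, -0.1,  0. ]))
```

View pics/s14.png

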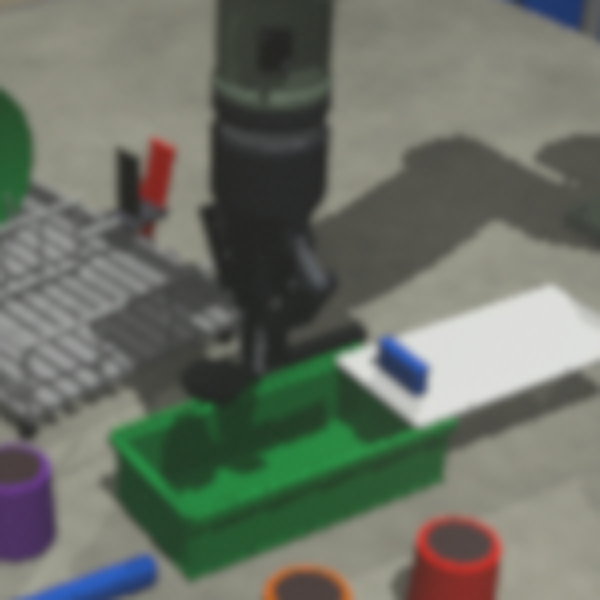

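View pics/t14.png

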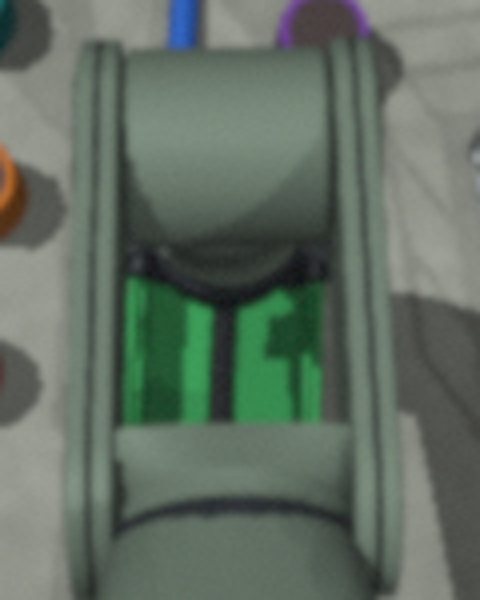

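The spoon lies along the box in the grasp. Lowering it to the floor of the box.

send_rows --targets '[[[0,2,35],[0,0,0],5],[[0,2,65],[0,0,0],5],[[0,2,90],[0,0,0],5],[[0,2,102],[0,0,0],5],[[0,2,105],[0,0,0],5],[[0,2,105],[0,0,0],5]]'

```text
time: 19.35
ee_pos: [0.5958, 0.0921, 0.0275]
eef_rot: [-3.139, 0.067, -0.006]
contact_force: [0.6, 0.4, -0.0]
grip_width: 0.0127
```

send_rows --targets '[[[0,0,0],[0,0,0],20],[[0,0,0],[0,0,0],34],[[0,0,0],[0,0,0],34],[[0,0,0],[0,0,0],34],[[0,0,-40],[0,0,0],34],[[0,0,-90],[0,0,0],34],[[0,0,-140],[0,0,0],34],[[0,0,-180],[0,0,0],34]]'

```text
time: 20.35
ee_pos: [0.5955, 0.0918, 0.21]
eef_rot: [-3.139, 0.067, -0.01]
contact_force: [0.7, 0.6, 0.4]
grip_width: 0.034
```

```bash
python3 - <<'E'
from h import *
snap("scene","s15.png",(200,100,420,280),3.5)
print(pose()[0])
E
```

```text
[0.59884186 0.09189506 0.21644369]
```

View pics/s15.png

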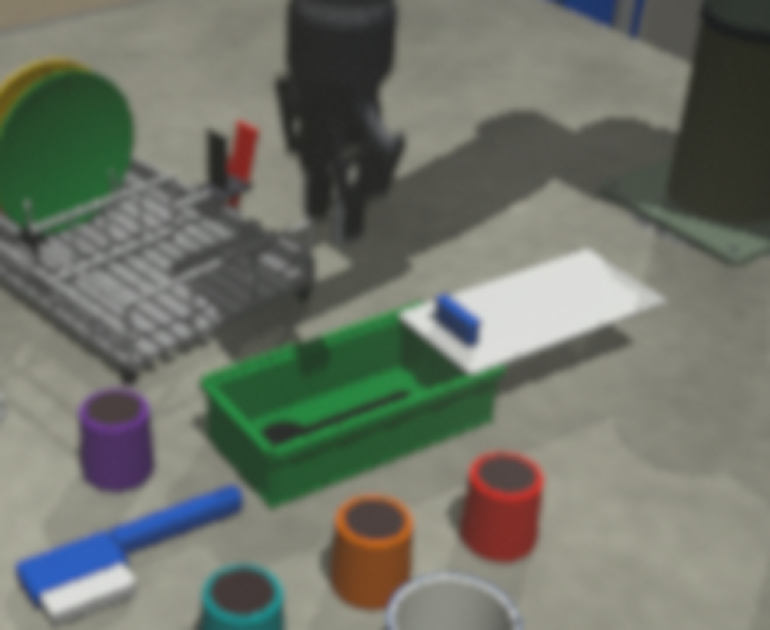

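```bash
python3 - <<'E'
from h import *
print(rel([.4668,.0973,.15],BY),rel([.4668,.0973,.077],BY),arm.sense()["q"])
E
```

```text
(array([-133.2,    0.4,   64.2]), array([  0.6,  -0.9, -89.9])) (array([-134.4,    0.6,  137.2]), array([  0.6,  -0.9, -89.9])) [0.00846427 0.27891483 1.50089407 0.00207556 1.34512968 1.62131048]
```

send_rows --targets '[[[-134,0.5,60],[0.6,-0.9,-89.9],50],[[-134,0.5,60],[0.6,-0.9,-89.9],50],[[-134,0.5,60],[0.6,-0.9,-89.9],50],[[-134,0.5,60],[0.6,-0.9,-89.9],50],[[-134,0.5,60],[0.6,-0.9,-89.9],50],[[-134,0.5,60],[0.6,-0.9,-89.9],50],[[-134,0.5,60],[0.6,-0.9,-89.9],50],[[-134,0.5,60],[0.6,-0.9,-89.9],50],[[-134,0.5,60],[0.6,-0.9,-89.9],50],[[-134,0.5,60],[0.6,-0.9,-89.9],50],[[-134,0.5,95],[0.6,-0.9,-89.9],50],[[-134,0.5,120],[0.6,-0.9,-89.9],50],[[-134,0.5,137],[0.6,-0.9,-89.9],50],[[-134,0.5,137],[0.6,-0.9,-89.9],50],[[-134,0.5,137],[0.6,-0.9,-89.9],5],[[-134,0.5,137],[0.6,-0.9,-89.9],5],[[-134,0.5,137],[0.6,-0.9,-89.9],5],[[-134,0.5,137],[0.6,-0.9,-89.9],5],[[-134,0.5,137],[0.6,-0.9,-89.9],5],[[-134,0.5,137],[0.6,-0.9,-89.9],5]]' --squeeze 28

```text
time: 22.9
ee_pos: [0.4681, 0.0974, 0.0783]
eef_rot: [2.269, 2.171, 0.002]
contact_force: [-1.4, -0.8, 6.9]
grip_width: 0.0126
```

```bash
python3 - <<'E'
from h import *
snap("scene","s16.png",(200,100,420,280),3.5)
print(pose()[0],rel(BT(85,0,77),BY))
E
```

```text
[0.46810974 0.09743006 0.07834899] (array([1.00e-01, 1.88e+02, 1.70e+00]), array([ 0.1,  0. , -0. ]))
```

View pics/s16.png

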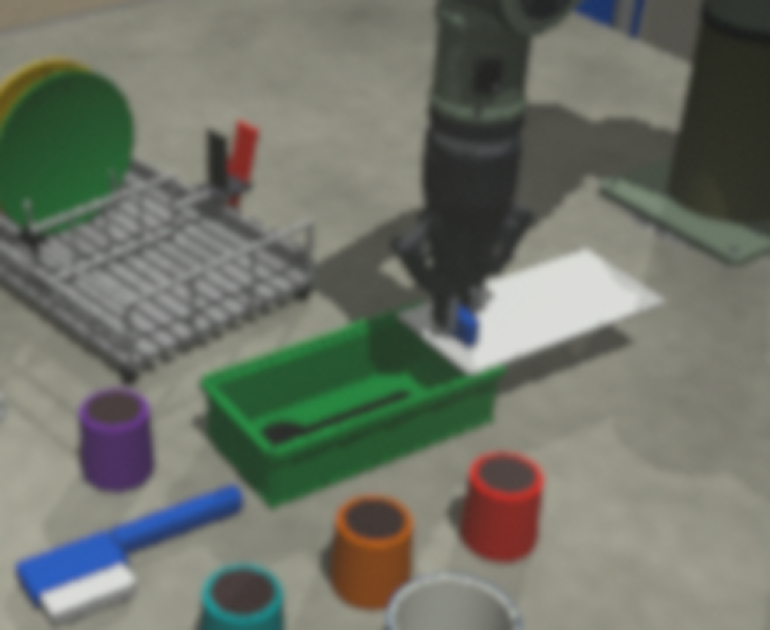

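send_rows --targets '[[[0,15,0],[0,0,0],5],[[0,35,0],[0,0,0],5],[[0,55,0],[0,0,0],5],[[0,75,0],[0,0,0],5],[[0,95,0],[0,0,0],5],[[0,115,0],[0,0,0],5],[[0,135,0],[0,0,0],5],[[0,155,0],[0,0,0],5],[[0,170,0],[0,0,0],5],[[0,180,0],[0,0,0],5],[[0,187,0],[0,0,0],5],[[0,190,0],[0,0,0],5],[[0,191,0],[0,0,0],5],[[0,191,0],[0,0,0],5]]'

```text
time: 24.7
ee_pos: [0.6546, 0.0886, 0.0783]
eef_rot: [-2.266, -2.168, 0.012]
contact_force: [-12.8, -3.8, 10.8]
grip_width: 0.0122
```

```bash
python3 - <<'E'
from h import *
print(pose()[0],rel(BT(85,0,77),BY),pose()[2]["contact_force"])
E
```

```text
[0.65458554 0.08855416 0.07828002] (array([0.7, 1.3, 1.3]), array([-0.5,  0.1, -0. ])) [-12.7871512   -3.77111695  10.8326941 ]
```

send_rows --targets '[[[0,0,0],[0,0,0],30],[[0,0,0],[0,0,0],40],[[0,0,0],[0,0,0],40],[[0,0,-40],[0,0,0],40],[[0,0,-90],[0,0,0],85],[[0,0,-130],[0,0,0],85],[[0,-100,-130],[0,0,0],85],[[0,-200,-130],[0,0,0],85],[[0,-200,-130],[0,0,0],85],[[0,-200,-130],[0,0,0],85]]'

```text
time: 25.95
ee_pos: [0.4514, 0.098, 0.2086]
eef_rot: [-2.263, -2.168, 0.016]
contact_force: [0.6, 0.1, -0.0]
grip_width: 0.085
```

```bash
python3 ovb.py b2 .571 .0929 -2.5 0; python3 - <<'E'
from h import *
for c in("top","scene"):
    snap(c,f"f16{c}.png",None,1.4)
    print(c,[(np.round(d["centre"],1).tolist(),round(d["conf"],2)) for d in arm.spot_point("cup1",c)])
E
```

```text
top [([202.8, 213.4], 0.96), ([189.7, 109.2], 0.87), ([239.2, 213.6], 0.79), ([149.9, 211.3], 0.6)]
scene [([254.9, 341.4], 0.85), ([344.9, 370.8], 0.67), ([287.2, 265.7], 0.66), ([230.7, 231.5], 0.6), ([267.9, 301.0], 0.56)]
```

View pics/b2s.png

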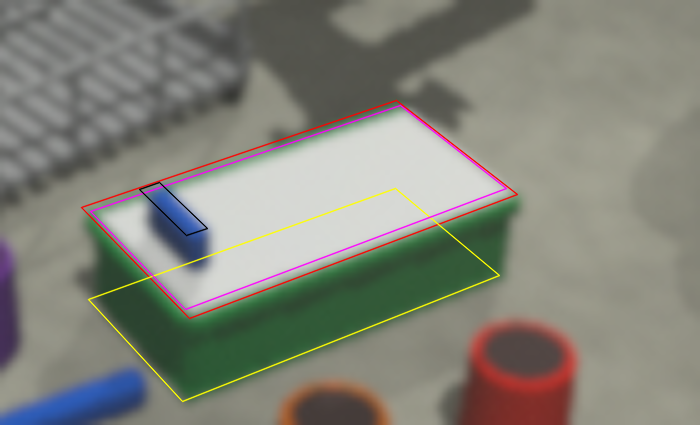

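View pics/f16top.png

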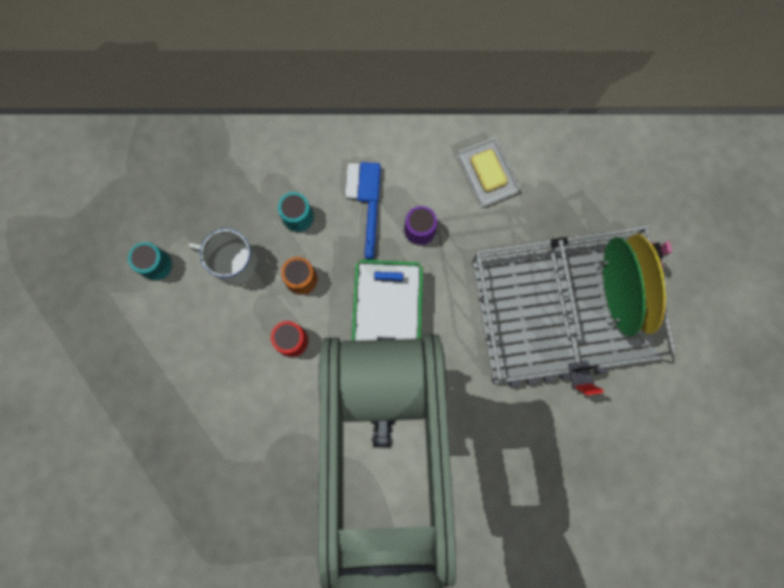

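View pics/f16scene.png

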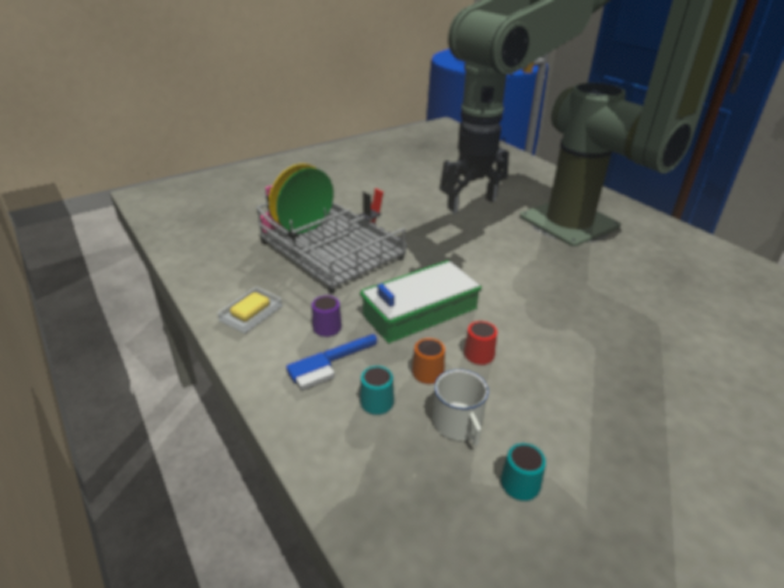

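Cover shut (magenta outline matches the white plate). Now the cups: orange at scene (429,360)/1.4 and red at (481,342)/1.4 fit cup1 and cup3. The others, purple (326,315) and turquoise (377,389), (524,470), are look-alikes. No blue cup is visible.

```bash
cat > cups.py <<'E'
from h import *
from scipy.optimize import least_squares
I={c:arm.snapshot(c) for c in("top","scene")}
def sil(cam,x,y,z0):
    a=np.linspace(0,2*np.pi,60); P=[[x+r*np.cos(k),y+r*np.sin(k),z] for r,z in((.03,z0),(.0275,z0+.062)) for k in a]
    h=cv2.convexHull(np.array([proj(cam,p) for p in P],np.float32)); return h
def find(name,z0=0.,near=None):
    out={}
    lo={"orange":(5,15),"red":(0,4)}[name]
    for c in I:
        hsv=cv2.cvtColor(I[c],cv2.COLOR_RGB2HSV)
        hh=hsv[...,0].astype(int); ok=((hh>=lo[0])&(hh<=lo[1]))|((name=="red")&(hh>174)); m=(ok&(hsv[...,1]>130)&(hsv[...,2]>50)).astype(np.uint8)
        n,l,st,cc=cv2.connectedComponentsWithStats(m)
        best=sorted(range(1,n),key=lambda k:-st[k,4])[:3]
        k=best[0]; pts=np.argwhere(l==k)[:,::-1].astype(np.int32); h=cv2.convexHull(pts)
        out[c]=(h,st[k])
    def bb(h): h=h.reshape(-1,2); return np.r_[h.min(0),h.max(0)]
    f=lambda v,cs=("top","scene"):np.concatenate([bb(sil(c,v[0],v[1],z0))-(bb(out[c][0])) for c in cs])
    for cs in (("top","scene"),("top",),("scene",)):
        r=least_squares(lambda v:f(v,cs),near,diff_step=1e-3); print(name,cs,np.round(r.x,4),np.round(r.fun,1))
    return r.x
if __name__=="__main__":
    find("orange",0,[.66,.245]); find("red",0,[.56,.26])
E
python3 cups.py
```

```text
orange ('top', 'scene') [0.6667 0.2489] [-1.8 -1.3  1.1  2.  -1.7 -2.4  0.6  1.7]
orange ('top',) [0.6675 0.2479] [-1.4 -1.6  1.5  1.7]
orange ('scene',) [0.666  0.2501] [-1.2 -2.2  1.1  1.9]
red ('top', 'scene') [0.5556 0.2629] [-2.  -1.4  0.8  2.4 -2.8 -2.7  0.9  1.8]
red ('top',) [0.5568 0.2613] [-1.3 -1.9  1.4  1.9]
red ('scene',) [0.5543 0.265 ] [-1.9 -2.5  1.8  2.1]
```

```bash
python3 - <<'E'
from h import *
print("mug",on_z("top",(180.7,161.4),.08),"turq",on_z("top",(149.5,209.8),.062), "brush tip",on_z("top",(184,264),.012),"handle",on_z("top",(175.5,138),.06))
print(rel([.556,.2625,.15],np.radians(-82.4)),rel([.556,.2625,.034],np.radians(-82.4)))
print(RT(-30,59,60),RT(60,59,60))
E
```

```text
mug [0.69492909 0.36284471 0.08      ] turq [0.77702935 0.25349359 0.062     ] brush tip [0.70276703 0.12334377 0.012     ] handle [0.71303883 0.42429394 0.06      ]
(array([169.4,  91.5,  59.3]), array([-0.3,  0.4, 79.9])) (array([169.6,  92.4, 175.3]), array([-0.3,  0.4, 79.9]))
[ 0.55996041 -0.14798597  0.06      ] [ 0.64916981 -0.1360829   0.06      ]
```

send_rows --targets '[[[170,92,20],[0,0,79.9],85],[[170,92,20],[0,0,79.9],85],[[170,92,20],[0,0,79.9],85],[[170,92,20],[0,0,79.9],85],[[170,92,20],[0,0,79.9],85],[[170,92,20],[0,0,79.9],85],[[170,92,20],[0,0,79.9],85],[[170,92,40],[0,0,79.9],85],[[170,92,60],[0,0,79.9],85],[[170,92,60],[0,0,79.9],85]]'

```text
time: 27.6
ee_pos: [0.5549, 0.2624, 0.1461]
eef_rot: [3.132, 0.209, -0.022]
contact_force: [-0.3, -0.7, -0.1]
grip_width: 0.0854
```

```bash
python3 - <<'E'
from h import *
print(rel([.556,.2625,.034],np.radians(-82.4)))
snap("scene","s17.png",(230,120,420,300),4)
E
```

```text
(array([ 2.70e+00, -1.00e-01,  1.12e+02]), array([0.1, 0.8, 0. ]))
```

View pics/s17.png

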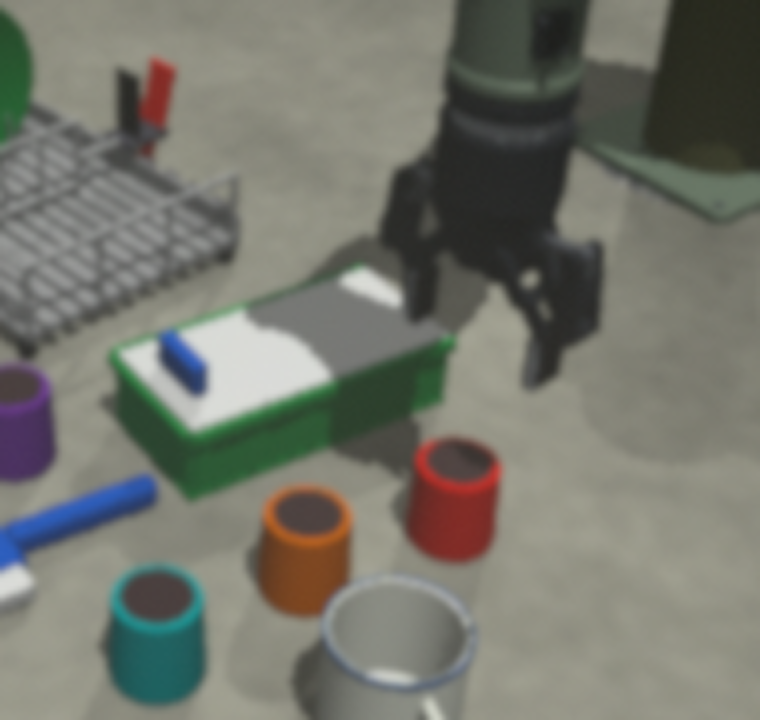

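send_rows --targets '[[[2.7,0,40],[0,0.8,0],85],[[2.7,0,70],[0,0.8,0],85],[[2.7,0,95],[0,0.8,0],85],[[2.7,0,110],[0,0.8,0],85],[[2.7,0,112],[0,0.8,0],85],[[2.7,0,112],[0,0.8,0],60],[[2.7,0,112],[0,0.8,0],45],[[2.7,0,112],[0,0.8,0],45],[[2.7,0,112],[0,0.8,0],45],[[2.7,0,112],[0,0.8,0],45]]' --squeeze 30

```text
time: 28.9
ee_pos: [0.5588, 0.2633, 0.0375]
eef_rot: [-3.135, -0.209, -0.01]
contact_force: [0.1, -0.2, 6.2]
grip_width: 0.0555
```

```bash
python3 - <<'E'
from h import *
print(pose()[0],pose()[2]["grip_width"],pose()[2]["contact_force"])
snap("scene","s18.png",(230,120,420,300),4)
E
```

```text
[0.55880899 0.26331557 0.03748946] 0.05551068399170748 [ 0.09839593 -0.17106333  6.20369504]
```

View pics/s18.png

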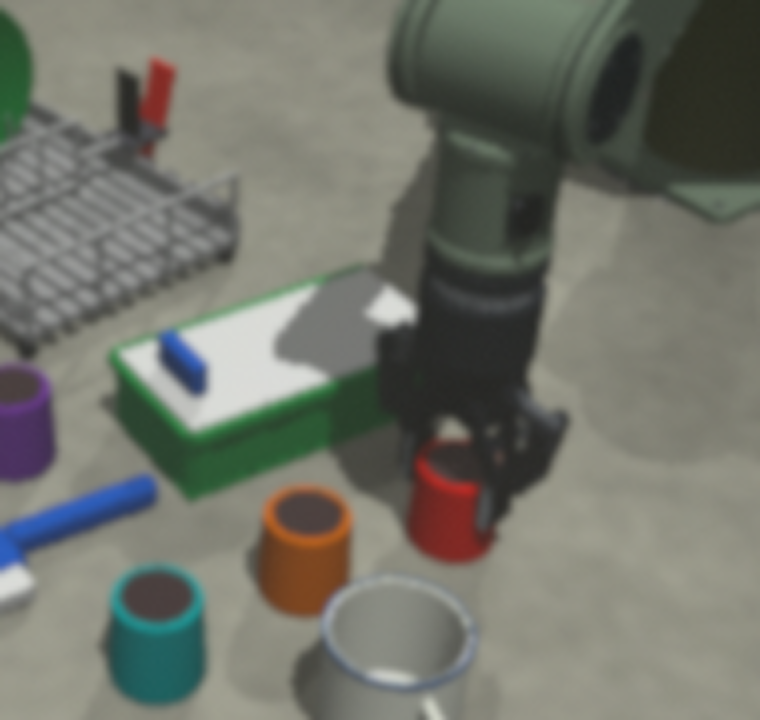

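send_rows --targets '[[[0,0,-30],[0,0,0],45],[[0,0,-80],[0,0,0],45],[[0,0,-130],[0,0,0],45],[[0,0,-170],[0,0,0],45],[[0,0,-170],[0,0,0],45]]'

```text
time: 29.58
ee_pos: [0.5603, 0.2642, 0.2123]
eef_rot: [-3.132, -0.209, -0.024]
contact_force: [1.9, -0.3, -0.8]
grip_width: 0.0556
```

```bash
python3 - <<'E'
from h import *
print(pose()[0],pose()[2]["grip_width"],rel(RT(-30,59,200),RY+np.pi/2))
E
```

```text
[0.56029074 0.26415132 0.21225402] 0.05564989876945616 (array([-55.2, 408.5,  10.9]), array([-0.1, -0.9,  0. ]))
```

send_rows --targets '[[[-7,50,5],[0,-0.9,0],45],[[-14,100,5],[0,-0.9,0],45],[[-21,150,5],[0,-0.9,0],45],[[-28,200,5],[0,-0.9,0],45],[[-35,250,10],[0,-0.9,0],45],[[-42,300,10],[0,-0.9,0],45],[[-48,350,10],[0,-0.9,0],45],[[-53,390,10],[0,-0.9,0],45],[[-55,408,10],[0,-0.9,0],45],[[-55,408,10],[0,-0.9,0],45],[[-55,408,10],[0,-0.9,0],45]]'

```text
time: 30.95
ee_pos: [0.5597, -0.1459, 0.2001]
eef_rot: [-3.132, -0.21, 0.002]
contact_force: [-1.2, -0.1, -0.9]
grip_width: 0.0555
```

```bash
python3 - <<'E'
from h import *
print(pose()[0],pose()[2]["grip_width"],rel(RT(-30,59,66),RY+np.pi/2))
snap("scene","s19.png",(160,40,340,220),4)
snap("top","t19.png",(320,150,480,310),4)
E
```

```text
[ 0.55968741 -0.14591404  0.2001415 ] 0.055506541909188634 (array([  0.2,   2.5, 134.1]), array([-0.2,  0.1,  0.1]))
```

View pics/s19.png

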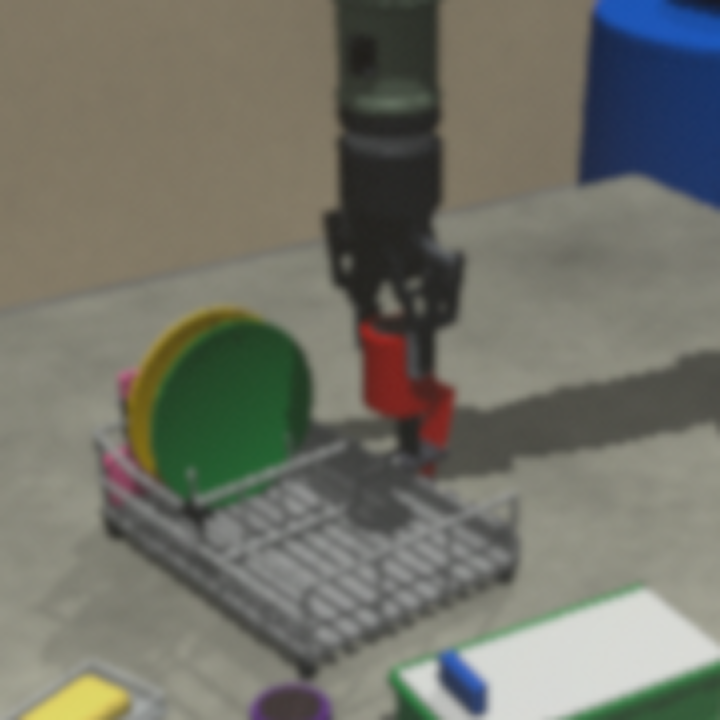

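View pics/t19.png

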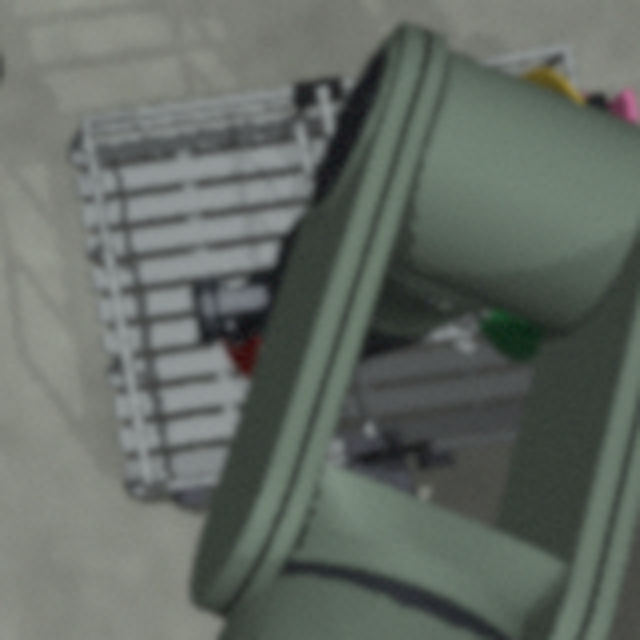

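send_rows --targets '[[[0,2.5,40],[0,0,0],45],[[0,2.5,80],[0,0,0],45],[[0,2.5,105],[0,0,0],45],[[0,2.5,120],[0,0,0],45],[[0,2.5,129],[0,0,0],45],[[0,2.5,133],[0,0,0],45],[[0,2.5,135],[0,0,0],45]]'

```text
time: 31.92
ee_pos: [0.5609, -0.1483, 0.0664]
eef_rot: [-3.133, -0.212, -0.001]
contact_force: [-0.4, -0.1, -1.3]
grip_width: 0.0554
```

```bash
python3 - <<'E'
from h import *
print(pose()[0],pose()[2]["grip_width"],pose()[2]["contact_force"])
snap("scene","s20.png",(160,60,320,220),4.5)
E
```

```text
[ 0.56093691 -0.14830069  0.06638406] 0.0553561733981291 [-0.41145753 -0.06044103 -1.32449026]
```

View pics/s20.png

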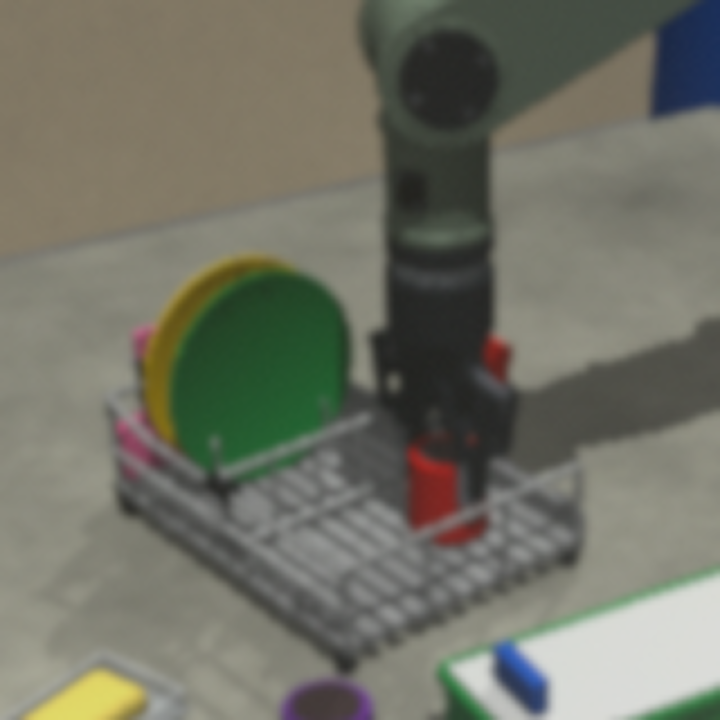

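send_rows --targets '[[[0,0,2],[0,0,0],45],[[0,0,3],[0,0,0],45],[[0,0,3],[0,0,0],45]]'

```text
time: 32.35
ee_pos: [0.561, -0.1485, 0.0636]
eef_rot: [-3.134, -0.212, -0.002]
contact_force: [-0.1, -0.9, 0.4]
grip_width: 0.055
```

Contact is made, so I'm opening slightly and rising.

send_rows --targets '[[[0,0,0],[0,0,0],62],[[0,0,0],[0,0,0],70],[[0,0,0],[0,0,0],70],[[0,0,0],[0,0,0],70],[[0,0,-20],[0,0,0],70],[[0,0,-50],[0,0,0],70],[[0,0,-100],[0,0,0],70],[[0,0,-150],[0,0,0],75],[[0,0,-150],[0,0,0],75]]'

```text
time: 33.48
ee_pos: [0.5643, -0.1501, 0.2197]
eef_rot: [3.13, 0.212, 0.018]
contact_force: [0.3, 0.2, 0.0]
grip_width: 0.0753
```

```bash
python3 - <<'E'
from h import *
import cups
snap("scene","s21.png",(160,60,440,300),2.8)
cups.find("orange",0,[.667,.2485]); 
I=cups.I
print(pose()[0],rel([.667,.2485,.21],RY-np.pi/2),arm.sense()["q"])
E
```

```text
orange ('top', 'scene') [0.6667 0.2489] [-1.8 -1.3  1.1  2.  -1.7 -2.4  0.6  1.7]
orange ('top',) [0.6675 0.2479] [-1.4 -1.6  1.5  1.7]
orange ('scene',) [0.666  0.2501] [-1.2 -2.2  1.1  1.9]
[ 0.5601283  -0.14831755  0.2125483 ] (array([ 159.3, -378.8,    3.2]), array([-0.1,  0. ,  0.1])) [-4.08886665e-01  2.39147800e-01  1.55881901e+00  1.36401410e-03
  1.34500869e+00  1.02672738e+00]
```

View pics/s21.png

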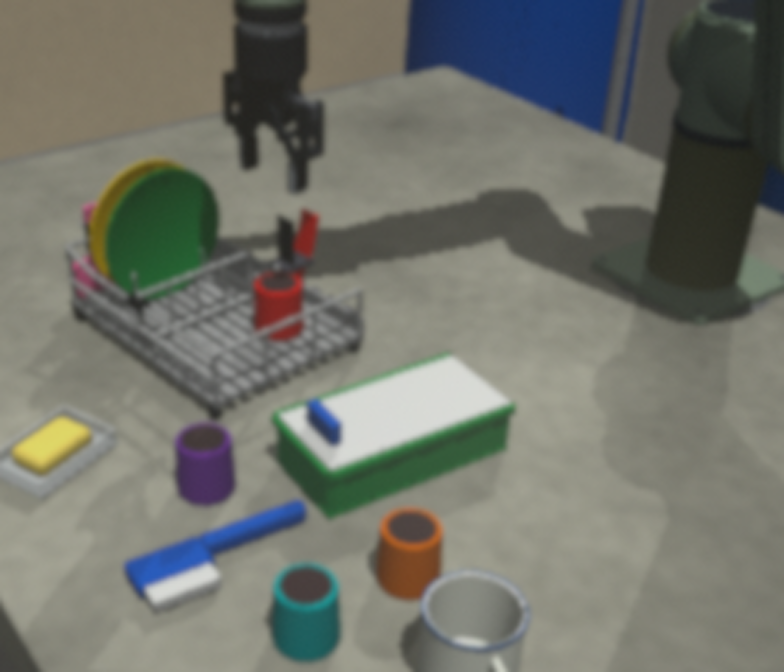

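send_rows --targets '[[[25,-60,0],[0,0,0],80],[[50,-120,0],[0,0,0],80],[[76,-180,0],[0,0,0],80],[[101,-240,0],[0,0,0],80],[[126,-300,0],[0,0,0],80],[[151,-360,0],[0,0,0],80],[[159,-379,3],[0,0,0],80],[[159,-379,40],[0,0,0],80],[[159,-379,65],[0,0,0],80],[[159,-379,65],[0,0,0],80]]'

```text
time: 34.88
ee_pos: [0.6629, 0.248, 0.1418]
eef_rot: [3.134, 0.212, -0.019]
contact_force: [-0.2, 0.2, -0.7]
grip_width: 0.0799
```

```bash
python3 - <<'E'
from h import *
print(pose()[0],rel([.667,.2487,.034],RY-np.pi/2))
snap("scene","s22.png",(230,150,400,320),4)
E
```

```text
[0.66287243 0.24800395 0.14177848] (array([ 5.500e+00, -1.000e-01,  1.077e+02]), array([-0. ,  0.7,  0.1]))
```

View pics/s22.png

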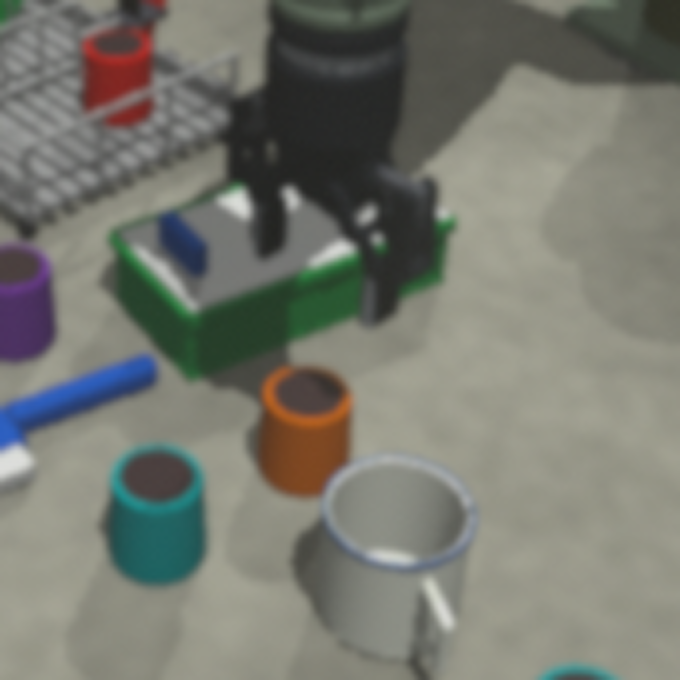

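send_rows --targets '[[[5.5,0,35],[0,0.7,0],80],[[5.5,0,65],[0,0.7,0],80],[[5.5,0,90],[0,0.7,0],80],[[5.5,0,105],[0,0.7,0],80],[[5.5,0,108],[0,0.7,0],80],[[5.5,0,108],[0,0.7,0],60],[[5.5,0,108],[0,0.7,0],45],[[5.5,0,108],[0,0.7,0],45],[[5.5,0,108],[0,0.7,0],45],[[5.5,0,108],[0,0.7,0],45]]'

```text
time: 36.17
ee_pos: [0.6709, 0.2494, 0.0387]
eef_rot: [-3.132, -0.212, -0.014]
contact_force: [0.0, -0.4, 5.8]
grip_width: 0.0556
```

send_rows --targets '[[[0,0,-30],[0,0,0],45],[[0,0,-80],[0,0,0],45],[[0,0,-130],[0,0,0],45],[[0,0,-170],[0,0,0],45],[[0,0,-170],[0,0,0],45]]'

```text
time: 36.8
ee_pos: [0.6719, 0.2496, 0.2142]
eef_rot: [-3.131, -0.212, -0.029]
contact_force: [-0.4, -0.4, -0.0]
grip_width: 0.0555
```

```bash
python3 - <<'E'
from h import *
print(pose()[0],pose()[2]["grip_width"],rel(RT(60,59,200),RY-np.pi/2))
snap("scene","s23.png",(160,60,440,300),2.8)
E
```

```text
[0.67192062 0.24962759 0.21418827] 0.05546348633154732 (array([-74.7, 379.2,  11.9]), array([-0.1, -1.1,  0.1]))
```

View pics/s23.png

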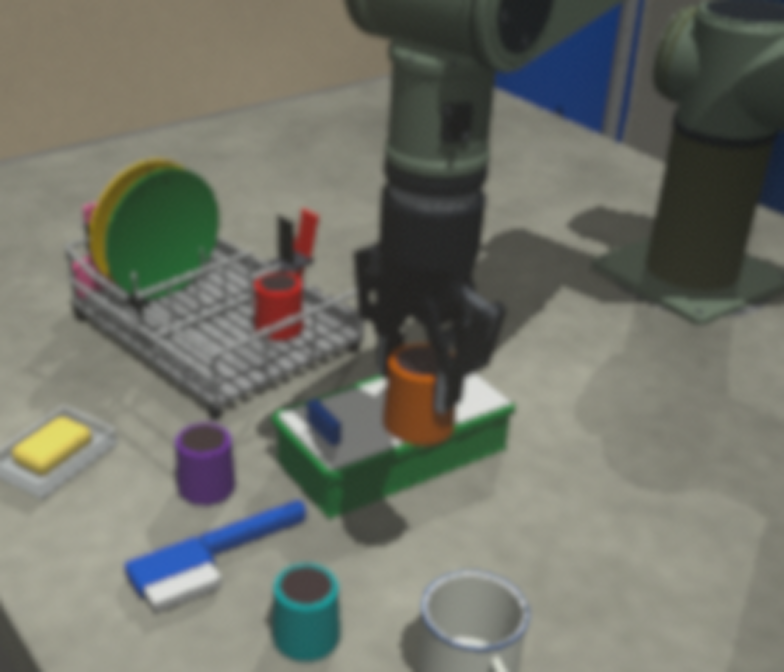

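send_rows --targets '[[[-10,50,5],[0,-1.1,0],45],[[-20,100,5],[0,-1.1,0],45],[[-30,150,5],[0,-1.1,0],45],[[-39,200,5],[0,-1.1,0],45],[[-49,250,10],[0,-1.1,0],45],[[-59,300,10],[0,-1.1,0],45],[[-69,350,12],[0,-1.1,0],45],[[-75,379,12],[0,-1.1,0],45],[[-75,379,12],[0,-1.1,0],45],[[-75,379,12],[0,-1.1,0],45]]'

```text
time: 38.1
ee_pos: [0.646, -0.1354, 0.1948]
eef_rot: [-3.131, -0.212, 0.016]
contact_force: [0.4, 0.4, -0.9]
grip_width: 0.0551
```

```bash
python3 - <<'E'
from h import *
print(pose()[0],pose()[2]["grip_width"],rel(RT(60,59,65),RY-np.pi/2))
snap("scene","s24.png",(160,40,340,220),4)
E
```

```text
[ 0.64597541 -0.13543874  0.19481779] 0.05507322037798125 (array([  4.4,   1.6, 129.8]), array([-0.2,  0.6,  0.1]))
```

View pics/s24.png

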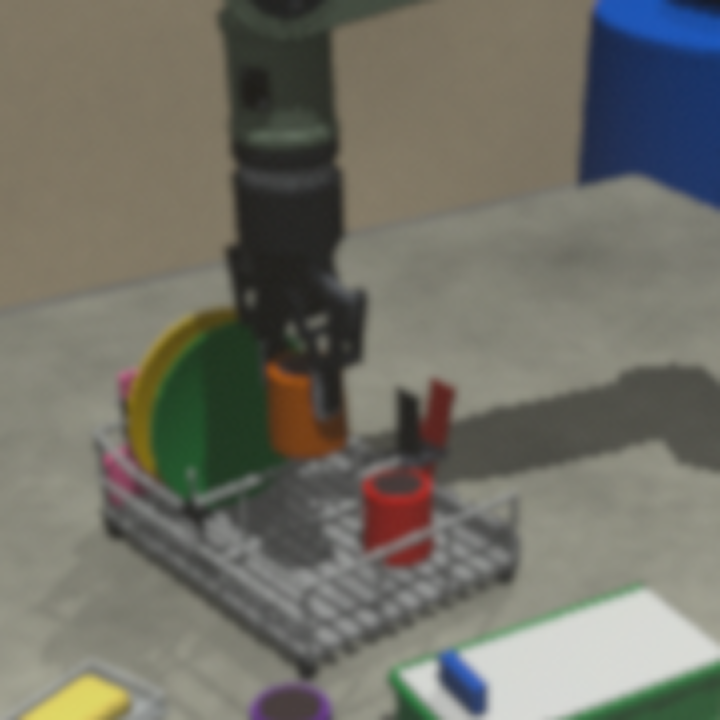

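send_rows --targets '[[[4,1.6,40],[0,0.6,0],45],[[4,1.6,75],[0,0.6,0],45],[[4,1.6,100],[0,0.6,0],45],[[4,1.6,118],[0,0.6,0],45],[[4,1.6,126],[0,0.6,0],45],[[4,1.6,129],[0,0.6,0],45],[[4,1.6,130],[0,0.6,0],45],[[4,1.6,130],[0,0.6,0],45]]'

```text
time: 39.15
ee_pos: [0.65, -0.136, 0.0664]
eef_rot: [-3.131, -0.213, -0.005]
contact_force: [0.3, 0.6, -0.4]
grip_width: 0.0552
```

send_rows --targets '[[[0,0,1],[0,0,0],45],[[0,0,2],[0,0,0],45],[[0,0,2],[0,0,0],45]]'

```text
time: 39.52
ee_pos: [0.6502, -0.1362, 0.0648]
eef_rot: [-3.132, -0.213, -0.005]
contact_force: [-0.2, 0.3, 0.6]
grip_width: 0.0555
```

send_rows --targets '[[[0,0,0],[0,0,0],62],[[0,0,0],[0,0,0],70],[[0,0,0],[0,0,0],70],[[0,0,0],[0,0,0],70],[[0,0,-20],[0,0,0],70],[[0,0,-50],[0,0,0],70],[[0,0,-100],[0,0,0],70],[[0,0,-150],[0,0,0],75],[[0,0,-170],[0,0,0],75],[[-60,-60,-180],[0,0,0],75],[[-120,-120,-180],[0,0,0],75],[[-180,-180,-180],[0,0,0],75],[[-200,-200,-180],[0,0,0],75],[[-200,-200,-180],[0,0,0],75]]'

```text
time: 41.28
ee_pos: [0.4213, 0.0359, 0.244]
eef_rot: [-3.131, -0.215, -0.003]
contact_force: [1.0, -0.2, 0.4]
grip_width: 0.0751
```

```bash
python3 - <<'E'
from h import *
import cups
snap("scene","s25.png",None,1.4); snap("top","t25.png",None,1.4)
for n in("red","orange"):
    x=cups.find(n,.026,{"red":[.56,-.148],"orange":[.65,-.136]}[n])
    d=(x-RT(0,0,0)[:2])*1e3; c,s=np.cos(RY),np.sin(RY); print(n,"rack",c*d[0]+s*d[1],-s*d[0]+c*d[1])
E
python3 ov.py o25 .5975 -.2025 7.6 90 -108; python3 ovb.py b25 .571 .0929 -2.5 0
```

```text
red ('top', 'scene') [ 0.5577 -0.1524] [-1.  -0.8  1.8  2.6 -1.7 -1.1  0.4  5.2]
red ('top',) [ 0.5597 -0.1515] [-1.5 -1.7  1.4  1.7]
red ('scene',) [ 0.5481 -0.1635] [-1.  -3.2  1.   2.8]
red rack -43.768246959450536 45.214747185777476
orange ('top', 'scene') [ 0.6467 -0.1402] [-0.4 -0.3  1.7  2.4 -2.2 -3.3  1.   8.1]
orange ('top',) [ 0.6492 -0.1386] [-1.  -1.3  1.   1.4]
orange ('scene',) [ 0.6367 -0.154 ] [-1.5 -5.9  1.6  5.2]
orange rack 45.26306120566306 42.883757664053014
```

View pics/s25.png

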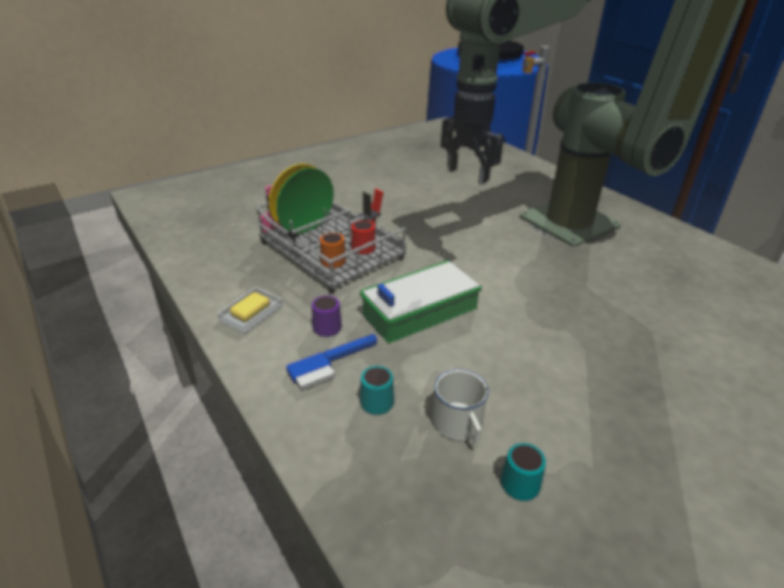

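View pics/t25.png

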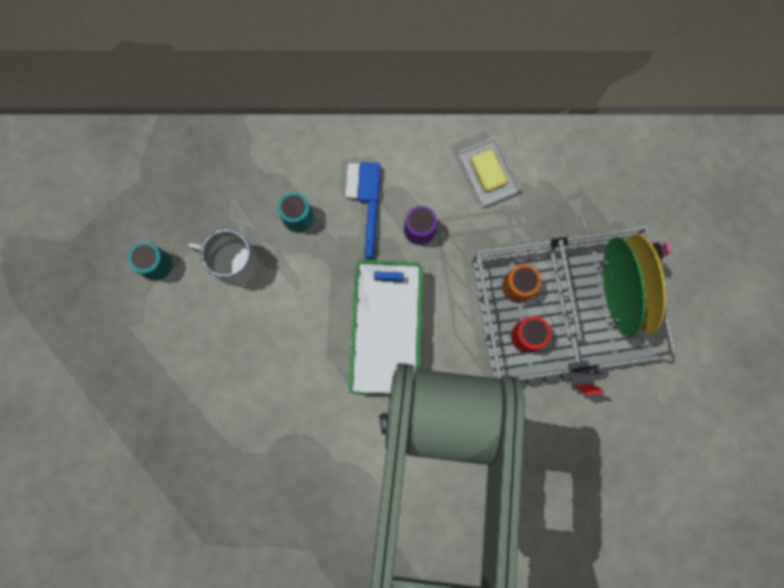

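View pics/o25t.png

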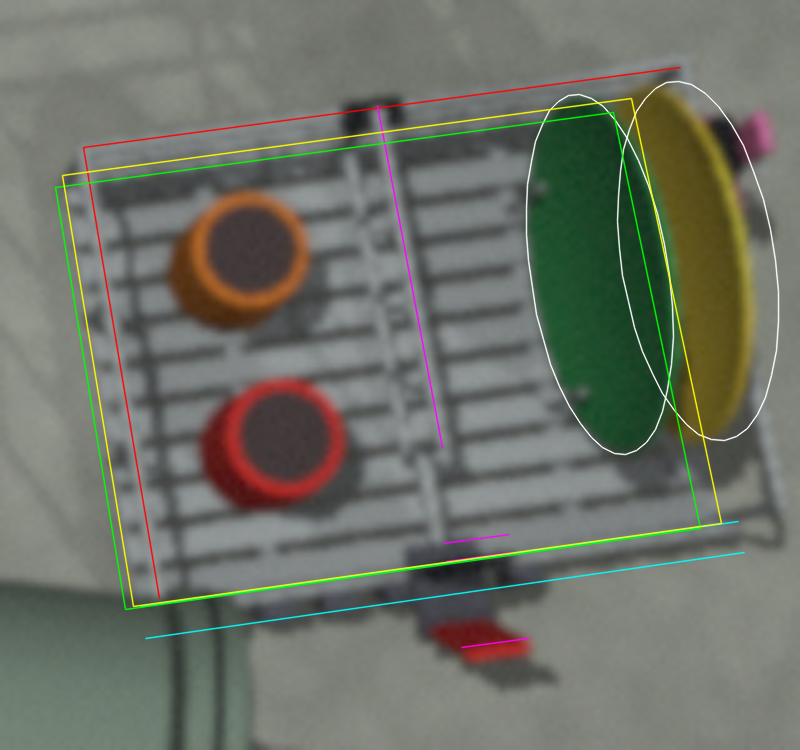

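View pics/o25s.png

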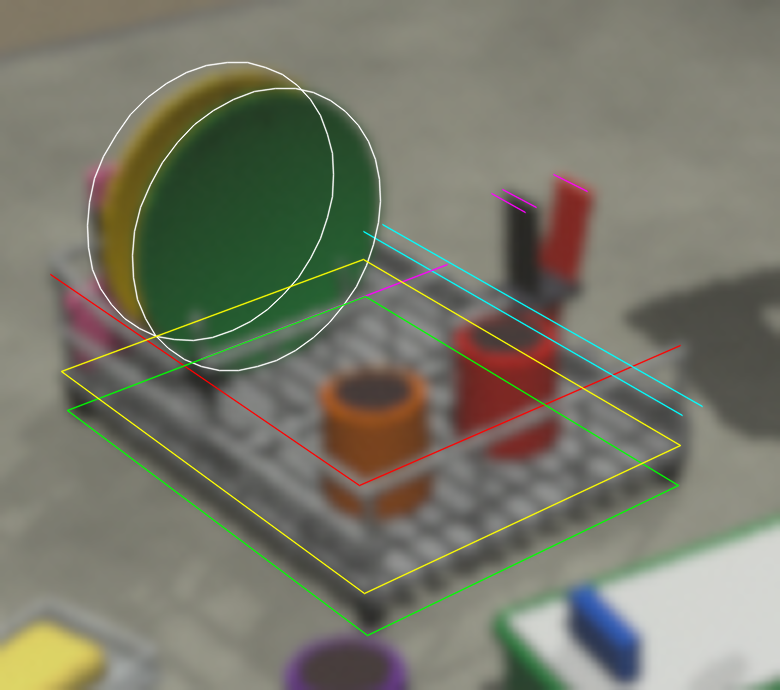

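View pics/b25t.png

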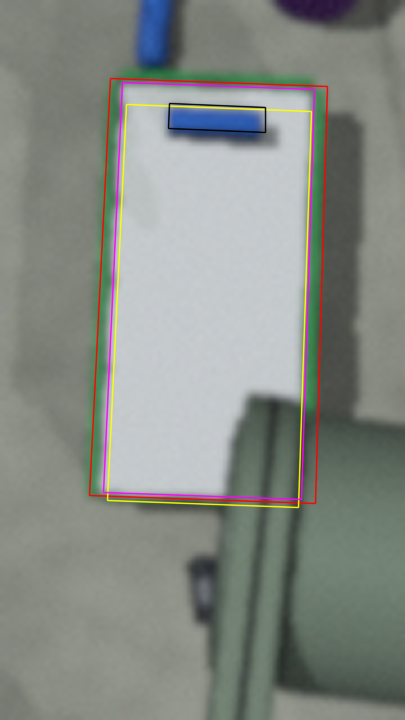

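```bash
python3 - <<'E'
from h import *
def red(im,c,box):
    hsv=cv2.cvtColor(im,cv2.COLOR_RGB2HSV);h=hsv[...,0].astype(int)
    m=(((h<6)|(h>172))&(hsv[...,1]>110)&(hsv[...,2]>50)); x0,y0,x1,y1=box; k=np.zeros_like(m);k[y0:y1,x0:x1]=m[y0:y1,x0:x1]
    n,l,st,cc=cv2.connectedComponentsWithStats(k.astype(np.uint8)); i=1+np.argmax(st[1:,4]); return cc[i],st[i].tolist()
a={c:cv2.imread(f"pics/{c}0.png")[:,:,::-1] for c in("top","scene")}
b={c:arm.snapshot(c) for c in("top","scene")}
for I,bt,bs in((a,(360,270,410,300),(275,135,310,165)),(b,(395,265,440,290),(255,130,278,157))):
    t,st=red(I["top"].copy(),"top",bt); s,ss=red(I["scene"].copy(),"scene",bs)
    P,e=tri((s[1],s[0]),(t[1],t[0])); d=(P-RT(0,0,0))*1e3;c_,s_=np.cos(RY),np.sin(RY)
    print(t,st,s,ss,np.round([c_*d[0]+s_*d[1],-s_*d[0]+c_*d[1],d[2]],1),e)
# black clip: template
T0=cv2.cvtColor(a["top"].copy(),cv2.COLOR_RGB2GRAY);T1=cv2.cvtColor(b["top"],cv2.COLOR_RGB2GRAY)
for nm,(x0,y0,x1,y1) in{"clip":(353,170,371,186),"tablever":(366,262,394,292)}.items():
    r=cv2.matchTemplate(T1,T0[y0:y1,x0:x1],cv2.TM_CCOEFF_NORMED);_,v,_,l=cv2.minMaxLoc(r);print(nm,v,l[0]-x0,l[1]-y0)
for x,z in((116,95),(-108,115)):
    print([np.round(proj("top",RT(x,80-q,z))-proj("top",RT(x,80,z)),1) for q in(85,90,95)])
E
```

```text
[381.59459459 283.55855856] [373, 280, 18, 8, 111] [286.79047619 152.13333333] [283, 144, 9, 17, 105] [-137.3   77.8   89.9] 0.0016596369998135682
[420.62831858 277.74336283] [411, 274, 20, 9, 113] [268.76595745 143.03191489] [264, 135, 9, 16, 94] [-136.6  -13.1   89. ] 0.0006803048842779323
clip 0.9366474151611328 38 -5
tablever 0.946813702583313 38 -6
[array([35.6, -4.8]), array([37.7, -5. ]), array([39.7, -5.3])]
[array([37.5, -5.3]), array([39.7, -5.7]), array([41.9, -6. ])]
```

```bash
python3 -c "
from plant import arm
print(arm.finish_job())"
```

```text
the job is handed in; nothing more can be done
None
```

The job is handed in at about 41 s of the 210 s allowed. My last picture checks showed everything in place; the hand-in reported no verdict.

- **Divider:** I slid it three notches towards the plates with the lever held squeezed (opening about 31 mm), then let it lock. The red lever's image position moved 90.9 mm along the rack. Its lean is the same as when locked at the start (x −137 mm before and after).
- **Cups:** Only orange (cup1) and red (cup3) were there, with no blue one. Both stand upright on the bay floor at about rack x −30 and +60, y about 56 mm, by the top camera.
- **Spoon:** Only the black one (spoon2) was there. I saw it lying inside the box just before closing the cover.
- **Cover:** It is shut against its stop, and its outline matches the closed position in both cameras.
- **Mug, brush and look-alikes:** They were not touched, and the gripper ended open and clear.

**Disagreements in the checks:**
- The scene camera's cup fit was 12–20 mm off the top camera's, because wires hide the cup bottoms; both cameras still put the cups inside the bay limits.
- Template matching of the divider gave a shift of 38 px. That matches 90 mm at the far clip, but about 86 mm at the tab and lever. It is whole-pixel only, and both readings are inside the allowed 85–95 mm.

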